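# Change the cassettes in a flat-bed chip cycler

## Task

The run has finished: press the cycler's release button so that its lid springs fully open, and lay every finished cassette from the bed flat on the floor of the white tray, window up and not one on another. Then load all the new cassettes from the bench, window up, flat and home between the guides, one to a bay (any bay), and push the lid down until it latches shut. Leave the other things on the bench where they are.

Things in the scene. Friction and masses are not known exactly. Their poses are not given: they have to be found in the camera images.
- cycler: compact white chip cycler, fixed, 250 x 230 mm, 112 mm tall with the lid shut. Origin on the bench under it; its front (button side) faces its -x, the hinge is at the rear (+x), z up. Housing x -0.150 to 0.100, y +-0.115; front ledge top at z 0.058; rear hinge block 73 mm tall; inside, a flat bed plate at z 0.060 with three bays side by side along y, 60 mm apart
- lid (a joint): clamshell lid, rad: 0 shut and latched, 1.9 at its open stop. Unlatched, a spring opens it to the stop in about 1 s and always pushes it open (under 3 N at the front edge). Pushed fully down (under 8 N near the front edge, 2 mm of overtravel) it snaps onto its latch and stays. When open, its outer face looks to the rear, so it is shut by pushing from behind its upper edge, round the hinge
- lid_hinge (a point): middle of the lid's hinge axis, at (0.090, 0, 0.070) in the cycler's frame; the axis runs along the cycler's y. The lid is 222 mm wide, 160 mm from hinge axis to front edge, with its flat outer face 42 mm off the axis and skirts 24 mm deep at front and sides
- lid_edge (a point): middle of the lid's front top edge, on its outer face, 160 mm along the lid from the hinge axis and 42 mm off it; moves with the lid: in the cycler's frame at (-0.070, 0, 0.112) when shut, (0.181, 0, 0.208) when fully open
- release (a joint): spring push button that unlatches the lid: travel in m, 0 up, 0.007 fully down (5 N there); the latch lets go by 6 mm of travel. It also dips while the lid is being shut
- release_top (a point): centre of the top of the round grey release button, 22 mm diameter, in a 38 mm collar on the front ledge, at (-0.125, 0, 0.081) in the cycler's frame when up; pressed straight down
- bay0 (a point): centre of bay 0 on the bed's surface; axes as the cycler's; a cassette lies with its length along x, either way round. Guides 4 mm high: a rail beyond each end (68 mm clear between) and side blocks along the last 10 mm at each end (37 to 38 mm clear between); the middle 48 mm of the long sides is free for fingers; 30 mm between neighbouring cassettes
- bay1 (a point): centre of bay 1 on the bed's surface; axes as the cycler's; a cassette lies with its length along x, either way round. Guides 4 mm high: a rail beyond each end (68 mm clear between) and side blocks along the last 10 mm at each end (37 to 38 mm clear between); the middle 48 mm of the long sides is free for fingers; 30 mm between neighbouring cassettes
- bay2 (a point): centre of bay 2 on the bed's surface; axes as the cycler's; a cassette lies with its length along x, either way round. Guides 4 mm high: a rail beyond each end (68 mm clear between) and side blocks along the last 10 mm at each end (37 to 38 mm clear between); the middle 48 mm of the long sides is free for fingers; 30 mm between neighbouring cassettes
- used1_c (a point): cassette of the finished run, lying in one of the bays under the lid at the start: flat grey plastic chip cassette 60 x 30 x 8 mm, 18 g (0.8 to 1.3 times that), with a clear window on its top face; the point is its centre, half-way up; x along its 60 mm length, y along its 30 mm width, z up out of the window
- used2_c (a point): cassette of the finished run, lying in one of the bays under the lid at the start: flat grey plastic chip cassette 60 x 30 x 8 mm, 18 g (0.8 to 1.3 times that), with a clear window on its top face; the point is its centre, half-way up; x along its 60 mm length, y along its 30 mm width, z up out of the window
- used3_c (a point): cassette of the finished run, lying in one of the bays under the lid at the start: flat grey plastic chip cassette 60 x 30 x 8 mm, 18 g (0.8 to 1.3 times that), with a clear window on its top face; the point is its centre, half-way up; x along its 60 mm length, y along its 30 mm width, z up out of the window
- new1_c (a point): new cassette, lying loose on the bench at the start: flat grey plastic chip cassette 60 x 30 x 8 mm, 18 g (0.8 to 1.3 times that), with a clear window on its top face; the point is its centre, half-way up; x along its 60 mm length, y along its 30 mm width, z up out of the window
- new2_c (a point): new cassette, lying loose on the bench at the start: flat grey plastic chip cassette 60 x 30 x 8 mm, 18 g (0.8 to 1.3 times that), with a clear window on its top face; the point is its centre, half-way up; x along its 60 mm length, y along its 30 mm width, z up out of the window
- new3_c (a point): new cassette, lying loose on the bench at the start: flat grey plastic chip cassette 60 x 30 x 8 mm, 18 g (0.8 to 1.3 times that), with a clear window on its top face; the point is its centre, half-way up; x along its 60 mm length, y along its 30 mm width, z up out of the window
- tray_in (a point): centre of the inner floor of the shallow white plastic tray (fixed, floor 4 mm above the bench); inside 112 mm along x by 202 mm along y, walls 4 mm thick, rim 10 mm above the floor
- reagent: bystander, to be left alone: small amber bottle with a white cap, 40 mm diameter, 85 mm tall; origin under its centre
- timer: bystander, to be left alone: flat white bench timer, 50 x 65 x 16 mm; origin under its centre
- marker: bystander, to be left alone: marker pen, 125 mm long, 12 mm thick, lying down; origin under its centre
- tube_rack: bystander, to be left alone: white tube rack, 70 x 130 x 34 mm; origin under its centre
- tip_box: bystander, to be left alone: grey pipette-tip box with a clear lid, 87 x 122 x 68 mm; origin under its centre
- jar: bystander, to be left alone: white lidded jar, 60 mm diameter, 70 mm tall; origin under its centre

How it is judged:
On the way:
1. the lid has sprung open to its stop (value of joint lid above 1.75 rad), for 0.2 s.
At the end, for the whole second after the job is handed in: each new cassette lies flat in a bay (within 10 mm of its centre, on the bed, lengthwise within 0.25 rad), each finished one flat on the tray floor, centre inside the walls, not stacked (tilts under 0.08 rad), all at rest; the lid latched shut (under 0.03 rad) (((horizontal distance between new1_c and bay0 below 0.01 m and z of new1_c in the frame of bay0 below 0.007 m and angle between new1_c's own z axis and vertical below 0.08 rad and angle between the x axis of new1_c and the x axis of bay0, either way round below 0.25 rad) or (horizontal distance between new1_c and bay1 below 0.01 m and z of new1_c in the frame of bay1 below 0.007 m and angle between new1_c's own z axis and vertical below 0.08 rad and angle between the x axis of new1_c and the x axis of bay1, either way round below 0.25 rad) or (horizontal distance between new1_c and bay2 below 0.01 m and z of new1_c in the frame of bay2 below 0.007 m and angle between new1_c's own z axis and vertical below 0.08 rad and angle between the x axis of new1_c and the x axis of bay2, either way round below 0.25 rad)) and ((horizontal distance between new2_c and bay0 below 0.01 m and z of new2_c in the frame of bay0 below 0.007 m and angle between new2_c's own z axis and vertical below 0.08 rad and angle between the x axis of new2_c and the x axis of bay0, either way round below 0.25 rad) or (horizontal distance between new2_c and bay1 below 0.01 m and z of new2_c in the frame of bay1 below 0.007 m and angle between new2_c's own z axis and vertical below 0.08 rad and angle between the x axis of new2_c and the x axis of bay1, either way round below 0.25 rad) or (horizontal distance between new2_c and bay2 below 0.01 m and z of new2_c in the frame of bay2 below 0.007 m and angle between new2_c's own z axis and vertical below 0.08 rad and angle between the x axis of new2_c and the x axis of bay2, either way round below 0.25 rad)) and ((horizontal distance between new3_c and bay0 below 0.01 m and z of new3_c in the frame of bay0 below 0.007 m and angle between new3_c's own z axis and vertical below 0.08 rad and angle between the x axis of new3_c and the x axis of bay0, either way round below 0.25 rad) or (horizontal distance between new3_c and bay1 below 0.01 m and z of new3_c in the frame of bay1 below 0.007 m and angle between new3_c's own z axis and vertical below 0.08 rad and angle between the x axis of new3_c and the x axis of bay1, either way round below 0.25 rad) or (horizontal distance between new3_c and bay2 below 0.01 m and z of new3_c in the frame of bay2 below 0.007 m and angle between new3_c's own z axis and vertical below 0.08 rad and angle between the x axis of new3_c and the x axis of bay2, either way round below 0.25 rad)) and x of used1_c in the frame of tray_in between -0.056 and 0.056 m and y of used1_c in the frame of tray_in between -0.101 and 0.101 m and z of each of used1_c, used2_c, used3_c in the frame of tray_in below 0.007 m and angle between each of used1_c, used2_c, used3_c's own z axis and vertical below 0.08 rad and x of used2_c in the frame of tray_in between -0.056 and 0.056 m and y of used2_c in the frame of tray_in between -0.101 and 0.101 m and x of used3_c in the frame of tray_in between -0.056 and 0.056 m and y of used3_c in the frame of tray_in between -0.101 and 0.101 m and value of joint lid below 0.03 rad and velocity of joint lid between -0.05 and 0.05 rad/s and linear speed of each of new1, new2, new3, used1, used2, used3 below 0.02 m/s); the robot touches nothing.
It fails at once if a bystander is shifted by more than 30 mm (distance of any of reagent, timer, marker, tube_rack, tip_box, jar from where it was at the start of the episode above 0.03 m).
Of used1, used2, used3 only 2 to 3 are there at a start; the rules pass over those that are not, and their reading is None.
Of new1, new2, new3 only 2 to 3 are there at a start; the rules pass over those that are not, and their reading is None.
At some moment in a run one of new1, new2, new3 may be knocked a few centimetres aside while the robot is not near it.
Once in a run the grip may slacken for a moment while it holds something.
It also fails if it takes over 210 s, if anything falls off the work surface, if the arm or the gripper's body presses on something with over 40 N, if the wrist force passes 120 N, or if a joint passes its speed limit or range.

## Robot

A 6-joint arm with a two-finger parallel gripper is mounted at the origin on the work surface. World frame = base frame: x ahead of the robot, y to its left, z up, the work surface at z = 0. Lengths are in m, angles in rad, forces in N, time in s.
With the tool pointing down it reaches from about 0.225 to 0.875 m from the base axis. Payload 3.4 kg.
Tool frame: the origin (TCP) lies where the fingers leave the gripper's body, on its centre line; the fingertips stand 73 mm ahead of it and the grasp point (between the pads) lies 54 mm ahead of it; z points along the fingers, y is the direction in which the jaws open and shut (so a half turn about z gives the same grasp; the last joint's range is limited). The gripper opens to 85 mm and grips with 20 to 120 N. Pads are 22 mm wide; open, the fingers measure 114 mm over their backs; the gripper's body (76 mm by 85 mm) begins 54 mm behind the grasp point. The pads swing forward as they close: fully open they stand 13 mm farther back than shut.
Start: joints at [-1.261, 0.276, 1.505, -0, 1.361, -0.121], TCP at [0.24, -0.522, 0.304] pointing down, gripper open.
Joint ranges: [-2.89, 2.89], [-0.75, 2.08], [0.22, 2.7], [-1.18, 4.32], [0.11, 2.71], [-2.7, 2.7]. Speed limits (rad/s): [2.57, 2.57, 3.14, 3.14, 3.14, 3.14].

## Interface

Orientations are given as a rotation vector (axis times angle).
In Python, from bench import get_obs, read_camera, sign_off gives the robot as it stands. The module is installed in compiled form; this text tells all that it offers.
- The arm moves only by the shell command python3 -m inch 'ROWS'. ROWS is JSON, a list of rows, each a list of 7 numbers: the shift along the tool's x, y, z in m, then the turn, a rotation vector about the tool's x, y, z in degrees, then the opening, from 0 (shut) to 1 (fully open). A call has 1 to 20 rows; each row is the pose to reach, as a shift and turn from the pose measured when the call began, along the tool's axes at that moment; what a row does not reach only later rows make up. A row lasts 1/10 s, in which the tool goes at most 50 mm and 8.59 degrees, less where a joint would pass 70% of its speed; a pose out of reach is approached as far as the arm can. A call with a gripper value outside its range is refused whole. The fingers move at their own pace and stop on an object; the grip force is fixed at half the most. Time passes only in rows, so rows that repeat a pose let the fingers close. It gives the time, the measured TCP pose, the force and the opening at its end, in the units of the state.
- get_obs(): the state, without advancing time (a new reading comes with each control period).
- read_camera(name): name is "scene" or "top"; returns a dict with "color" (420x560x3 uint8, red, green, blue), "z_map" (420x560 float32, m along the optical axis (not along the pixel's ray), 0 where there is no reading), "fx", "fy", "cx", "cy" (pixels), "D" ([k1, k2, p1, p2, k3] as OpenCV has them; the pictures are not rectified), "extrinsics" (4x4, takes a point from camera to world coordinates). Camera axes: x right, y down, z forward; pixel columns grow to the right and rows downward; lengths in m; the calibration is good to about 2 mm. A picture is of the moment at which its call begins.
- sign_off(): hands the job in, once; it reports no verdict.
The state is a dict: "time_s": time; "joints": joint angles; "dq": joint speeds; "joint_efforts": joint torques, N m; "eef_pos": TCP position; "eef_rot": TCP orientation; "contact_force": force on the tool from outside, world axes, zero at the start; "ft_torque": the same for the moment, N m; "width": finger opening in m.
Only numpy, scipy, OpenCV 4.12 (cv2) and the standard library are available. Lean on these libraries where they do the work, as an engineer would, in place of code of your own. Each camera call takes 0.05 s, during which the arm holds its last target.

## Working session

There is one attempt and no reset: what is moved stays moved. The work goes in short steps, Python scripts to look and compute and a shell command to move; the robot and the scene stay as the last step left them, time stands still between calls to the robot, and variables do not carry over. Pictures are saved under pics/ and viewed, and the job is handed in when it is done.

```bash
mkdir -p pics
cat > h.py <<'E'
import numpy as np, cv2
from bench import get_obs, read_camera
from scipy.spatial.transform import Rotation as R
def cam(n):
    c=read_camera(n); c['K']=np.array([[c['fx'],0,c['cx']],[0,c['fy'],c['cy']],[0,0,1]]); c['D']=np.array(c['D'],float); c['E']=np.array(c['extrinsics']); return c
def save(c,f,s=1,box=None):
    im=c['color'][:,:,::-1]
    if box: im=im[box[1]:box[3],box[0]:box[2]]
    cv2.imwrite('pics/'+f,cv2.resize(np.ascontiguousarray(im),None,fx=s,fy=s,interpolation=cv2.INTER_CUBIC))
def ray(c,uv,z):
    p=cv2.undistortPoints(np.array(uv,float).reshape(-1,1,2),c['K'],c['D']).reshape(-1,2)
    d=np.c_[p,np.ones(len(p))]@c['E'][:3,:3].T; o=c['E'][:3,3]
    return o+d*((z-o[2])/d[:,2])[:,None]
def proj(c,P):
    Ei=np.linalg.inv(c['E']); r=cv2.Rodrigues(Ei[:3,:3])[0]
    return cv2.projectPoints(np.array(P,float).reshape(-1,1,3),r,Ei[:3,3],c['K'],c['D'])[0].reshape(-1,2)
def cloud(c):
    z=c['z_map']; h,w=z.shape; u,v=np.meshgrid(np.arange(w),np.arange(h))
    p=cv2.undistortPoints(np.stack([u,v],-1).reshape(-1,1,2).astype(float),c['K'],c['D']).reshape(h,w,2)
    P=np.dstack([p*z[...,None],z]); W=P@c['E'][:3,:3].T+c['E'][:3,3]; W[z<=0]=np.nan; return W
E
python3 - <<'E'
from h import *
for n in('scene','top'):
    c=cam(n); save(c,n+'0.png',1.4); print(n,c['E'].round(3).tolist(),c['fx'],c['D'])
print(get_obs())
E
```

```text
scene [[-0.539, 0.634, -0.554, 1.082], [0.842, 0.406, -0.354, 0.329], [0.001, -0.658, -0.753, 0.834], [0.0, 0.0, 0.0, 1.0]] 428.6250352971521 [-0.11499124  0.          0.          0.          0.        ]
top [[0.012, -0.99, 0.14, 0.383], [-1.0, -0.012, -0.002, -0.052], [0.003, -0.14, -0.99, 1.181], [0.0, 0.0, 0.0, 1.0]] 463.1278820449411 [-0.06915206  0.          0.          0.          0.        ]
{'time_s': 0.1, 'joints': array([-1.26096808e+00,  2.76534953e-01,  1.50605732e+00, -1.79480251e-05,
        1.36068898e+00, -1.21031100e-01]), 'dq': array([-0.00026218, -0.00067157, -0.00322546, -0.00063082, -0.00033703,
        0.00173812]), 'joint_efforts': array([ 1.33194422e-03, -4.17699659e+01, -2.46406263e+01, -2.22278959e-04,
        5.76761508e-03, -8.51068165e-06]), 'eef_pos': array([ 0.24001007, -0.52210536,  0.30310404]), 'eef_rot': array([-3.06733171e+00, -6.71216182e-01,  2.77311986e-04]), 'contact_force': array([0.82549949, 0.18098263, 0.09872612]), 'ft_torque': array([-0.01688703, -0.00945973,  0.01685497]), 'width': 0.08541202171198999}
```

View pics/top0.png

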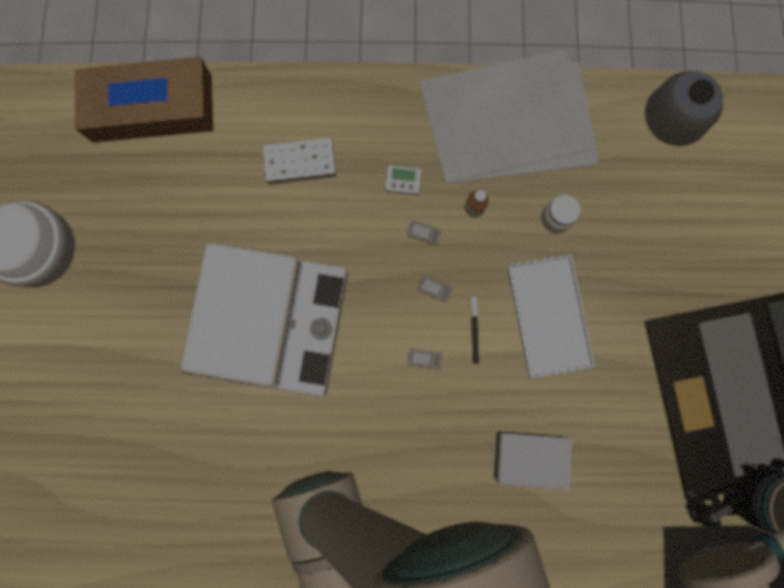

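View pics/scene0.png

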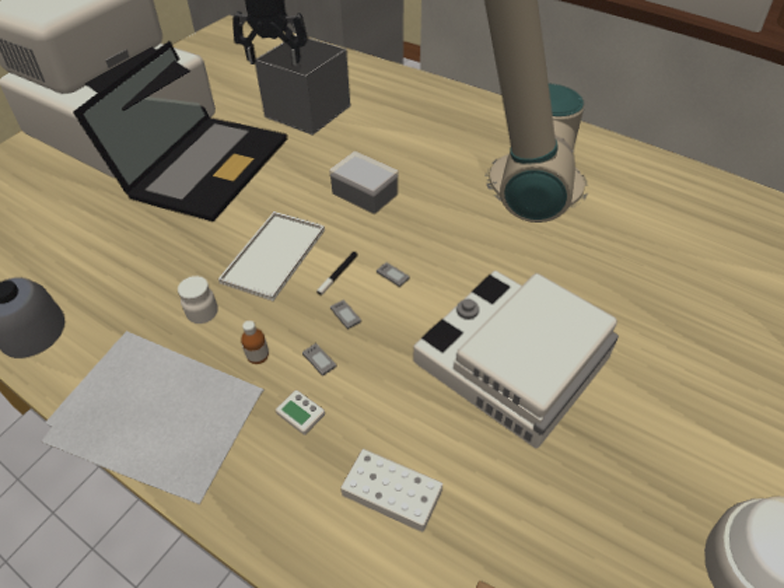

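Top view: the cycler is at (265,318), its front facing right (world -y) with the button at (321,328). Three new cassettes lie at (423,232), (434,288) and (424,358), and the tray at (551,316). Next I measure their poses.

Run:
```python
from h import *
c=cam('top'); W=cloud(c); hsv=cv2.cvtColor(c['color'],cv2.COLOR_RGB2HSV)
save(c,'cass0.png',6,(275,145,365,275)); save(c,'cyc0.png',4,(125,165,255,290))
# depth-based masks
def rects(m,amin,z):
    cs,_=cv2.findContours(m.astype(np.uint8),cv2.RETR_EXTERNAL,cv2.CHAIN_APPROX_NONE)
    for k in cs:
        if cv2.contourArea(k)<amin: continue
        r=cv2.minAreaRect(k); P=ray(c,k.reshape(-1,2),z)[:,:2].astype(np.float32)
        rw=cv2.minAreaRect(P*1000); print('px',np.round(r[0]),'world',np.round(rw[0],1),'size',np.round(rw[1],1),'ang',round(rw[2],1))
z=W[...,2]
print('bench z',np.nanmedian(z[150:270,270:300]))
print('lid');rects((z>0.100)&(z<0.125)&(np.indices(z.shape)[1]<260),500,.112)
sat=hsv[...,1]
m=(sat<60);m[:, :]&=True
sub=np.zeros_like(m); sub[140:275,280:330]=m[140:275,280:330]
print('cass');rects(sub,80,.008)
sub=np.zeros_like(m); sub[175:280,355:430]=m[175:280,355:430]
print('tray');rects(sub,1000,.014)
print(hsv[166,302],hsv[166,290],hsv[150,310])
```

```text
bench z 0.00018870318901509364
lid
px [170. 224.] world [492.8 201.8] size [161.2 221.1] ang 81.4
px [ 15. 169.] world [621.8 587.1] size [123.3  78.4] ang 6.1
cass
px [303. 256.] world [ 425.1 -112. ] size [59.7 30.2] ang 81.2
px [310. 206.] world [ 554.1 -129.7] size [60.8 31.3] ang 68.6
px [302. 166.] world [ 658.7 -108.6] size [59.1 31.1] ang 72.1
tray
px [393. 225.] world [ 506.3 -341. ] size [215.7 126.7] ang 10.3
[ 18  11 120] [ 20  61 105] [ 22  76 121]
```

Run:
```python
from h import *
c=cam('scene'); save(c,'cass0s.png',6,(205,175,305,275))
save(c,'cyc0s.png',4,(285,185,450,320))
```

```text
(no output)
```

View pics/cass0.png

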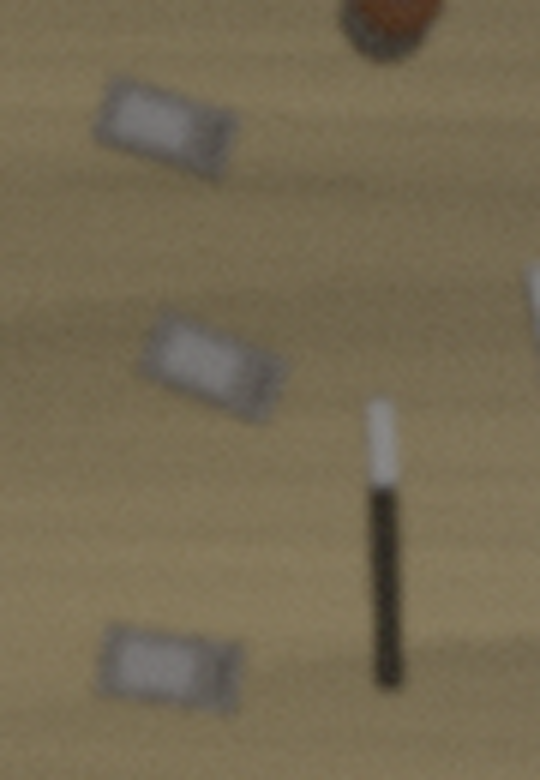

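View pics/cyc0.png

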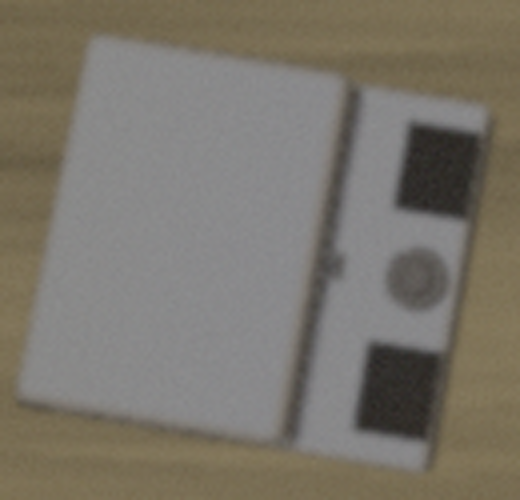

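View pics/cass0s.png

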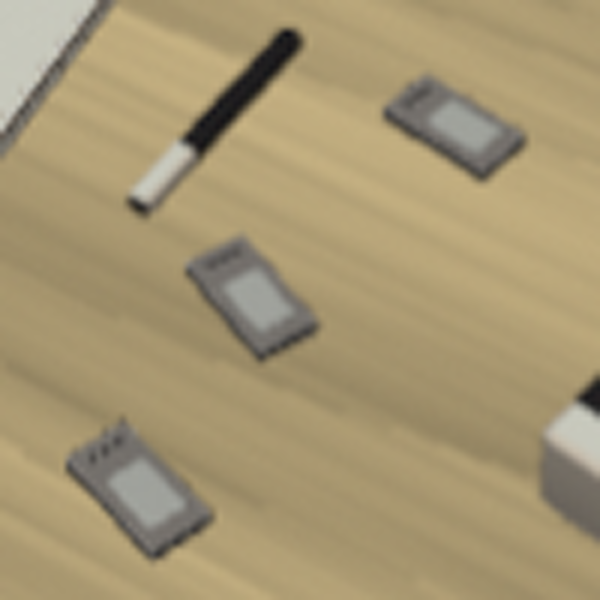

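All three cassettes are window up and I have their poses. Before pressing, I check the button position.

```bash
cat >> h.py <<'E'
CX=np.array([0.4913,0.1919]); CY=np.deg2rad(81.4)
def cyc(x,y,z):
    c,s=np.cos(CY),np.sin(CY); return np.array([CX[0]+c*x-s*y,CX[1]+s*x+c*y,z])
def go(p,yaw=None,R1=None):
    """yaw: world angle deg of tool y (mod 180), tool down"""
    o=get_obs(); R0=R.from_rotvec(o['eef_rot']); M=R0.as_matrix()
    if R1 is None:
        if yaw is None:
            yaw=np.rad2deg(np.arctan2(M[1,1],M[0,1]))
        best=None
        for a in (yaw,yaw+180):
            a=np.deg2rad(a); y=np.array([np.cos(a),np.sin(a),0]); z=np.array([0,0,-1.]); x=np.cross(y,z)
            Rc=R.from_matrix(np.c_[x,y,z]); d=(R0.inv()*Rc).magnitude()
            if best is None or d<best[0]: best=(d,Rc)
        R1=best[1]
    s=M.T@(np.array(p)-o['eef_pos']); r=np.rad2deg((R0.inv()*R1).as_rotvec())
    n=max(np.linalg.norm(s)/.05,np.linalg.norm(r)/8.59)
    print('row',np.round(s,4).tolist(),np.round(r,2).tolist(),'n>=%.1f'%n,'t',round(o['time_s'],1),'tcp',np.round(o['eef_pos'],4),'w',round(o['width'],4),'j6',round(o['joints'][5],2))
E
python3 - <<'E'
from h import *
c=cam('top'); d=cam('scene'); b=cyc(-.125,0,.081); print('button pred',b)
for k in(c,d): print(proj(k,[b,cyc(-.15,.115,.058),cyc(-.15,-.115,.058),cyc(-.07,.111,.112),cyc(-.07,-.111,.112)]).round(1).tolist())
o=get_obs();print(R.from_rotvec(o['eef_rot']).as_matrix().round(2))
print(ray(c,[[229,234.5]],.081))
save(d,'cyc0s2.png',4,(285,185,450,320))
go(cyc(-.128,0,.25),81.4-90)
go(cyc(-.128,0,.25),81.4)
E
```

```text
button pred [0.47260808 0.06830545 0.081     ]
[[228.9, 234.0], [231.8, 283.7], [248.1, 190.4], [195.4, 276.7], [212.8, 182.7]]
[[332.5, 215.2], [351.3, 190.4], [292.1, 245.2], [380.5, 191.4], [322.7, 248.7]]
[[ 0.91  0.42 -0.  ]
 [ 0.42 -0.91  0.  ]
 [ 0.   -0.   -1.  ]]
[[0.47151157 0.0680626  0.081     ]]
row [0.4563, -0.4371, 0.0539] [-0.03, -0.02, -56.72] n>=12.7 t 0.3 tcp [ 0.2401 -0.5224  0.3036] w 0.0852 j6 -0.12
row [0.4563, -0.4371, 0.0539] [-0.03, 0.01, 33.28] n>=12.7 t 0.3 tcp [ 0.2401 -0.5224  0.3036] w 0.0852 j6 -0.12
```

View pics/cyc0s.png

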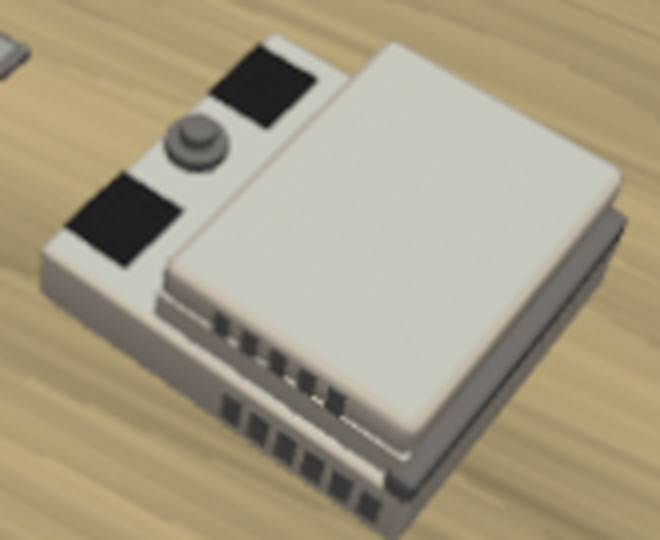

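```bash
python3 -m inch '[[0.456,-0.437,0.054,0,0,-56.7,0],[0.456,-0.437,0.054,0,0,-56.7,0],[0.456,-0.437,0.054,0,0,-56.7,0],[0.456,-0.437,0.054,0,0,-56.7,0],[0.456,-0.437,0.054,0,0,-56.7,0],[0.456,-0.437,0.054,0,0,-56.7,0],[0.456,-0.437,0.054,0,0,-56.7,0],[0.456,-0.437,0.054,0,0,-56.7,0],[0.456,-0.437,0.054,0,0,-56.7,0],[0.456,-0.437,0.054,0,0,-56.7,0],[0.456,-0.437,0.054,0,0,-56.7,0],[0.456,-0.437,0.054,0,0,-56.7,0],[0.456,-0.437,0.054,0,0,-56.7,0],[0.456,-0.437,0.054,0,0,-56.7,0],[0.456,-0.437,0.054,0,0,-56.7,0]]'
python3 - <<'E'
from h import *
go(cyc(-.128,0,.165),81.4-90)
d=cam('scene'); save(d,'b1.png',3,(235,85,435,255))
E
```

```text
time_s: 1.8
eef_pos: [0.4718, 0.0657, 0.2496]
eef_rot: [-2.379, -2.051, 0.001]
contact_force: [-0.7, -0.2, -0.5]
width: 0.0002
row [-0.0002, 0.0005, 0.0846] [-0.06, 0.01, 0.11] n>=1.7 t 1.8 tcp [0.4718 0.0657 0.2496] w 0.0002 j6 0.14
```

View pics/b1.png

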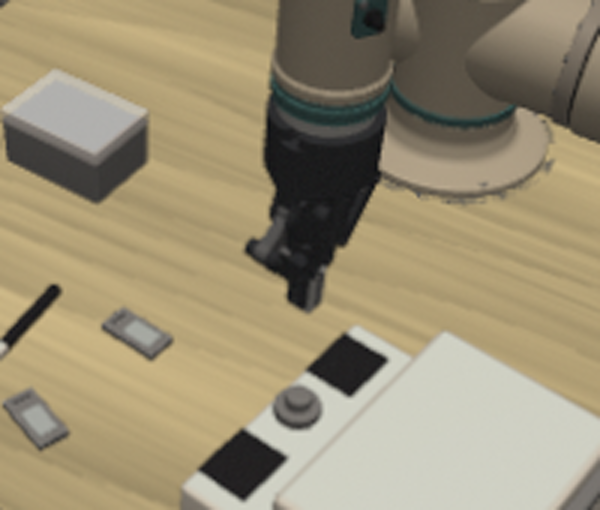

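The closed fingers are at (305,295), above the button at (297,400). Now I press.

```bash
python3 -m inch '[[0,0,0.05,0,0,0,0],[0,0,0.085,0,0,0,0],[0,0,0.092,0,0,0,0],[0,0,0.096,0,0,0,0],[0,0,0.099,0,0,0,0],[0,0,0.102,0,0,0,0],[0,0,0.103,0,0,0,0],[0,0,0.103,0,0,0,0]]'
python3 - <<'E'
from h import *
d=cam('scene'); save(d,'b2.png',3,(235,85,435,255))
E
```

```text
time_s: 2.65
eef_pos: [0.4723, 0.0647, 0.1476]
eef_rot: [2.38, 2.048, 0.002]
contact_force: [-1.0, -1.3, 1.9]
width: -0.0005
```

View pics/b2.png

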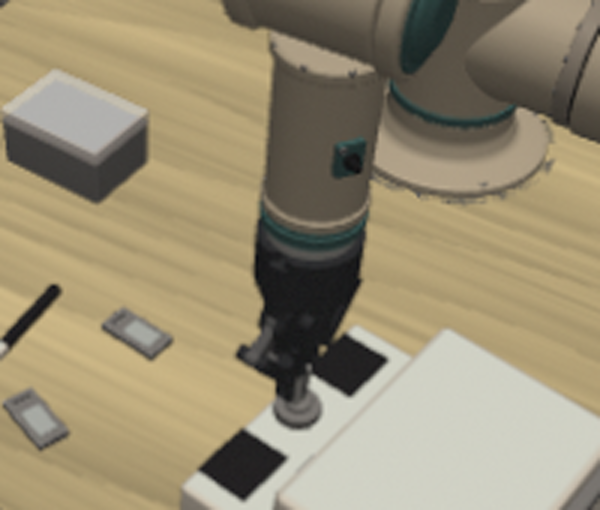

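The fingertips are on the button at (297,395) and the lid is still shut, so I press a few millimetres deeper.

```bash
python3 -m inch '[[0,0,0.002,0,0,0,0],[0,0,0.004,0,0,0,0],[0,0,0.006,0,0,0,0],[0,0,0.006,0,0,0,0],[0,0,0.003,0,0,0,0],[0,0,-0.05,0,0,0,0],[0,0,-0.10,0,0,0,0],[0,0,-0.15,0,0,0,0],[0,0,-0.15,0,0,0,0],[0,0,-0.15,0,0,0,0]]'
python3 - <<'E'
from h import *
d=cam('scene'); save(d,'b3.png',1.4)
E
```

```text
time_s: 3.7
eef_pos: [0.4729, 0.0653, 0.299]
eef_rot: [2.378, 2.047, 0.008]
contact_force: [0.1, -0.8, -0.8]
width: 0.0002
```

View pics/b3.png

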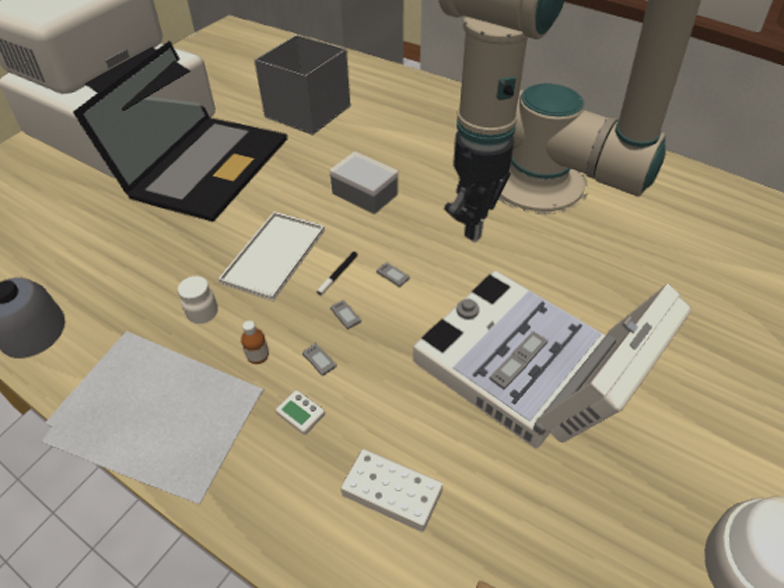

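The lid is open at (640,350), with finished cassettes visible at (507,370) and (532,345). I look closer.

Run:
```python
from h import *
d=cam('scene'); save(d,'b4.png',4,(290,185,500,325))
c=cam('top'); save(c,'b4t.png',4,(110,155,260,295))
for n in (-.06,0,.06): print(proj(c,[cyc(0,n,.06)]).round(1))
```

```text
[[184.1 202.4]]
[[179.4 226.4]]
[[174.8 250.8]]
```

View pics/b4.png

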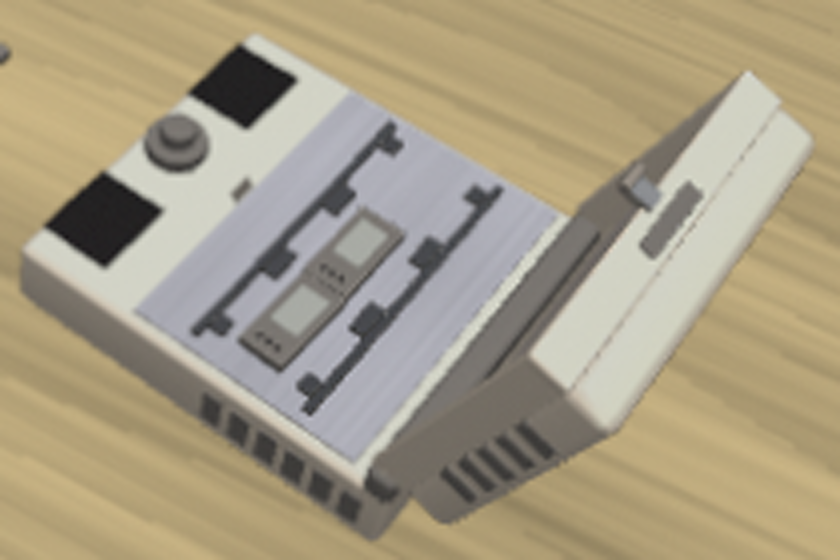

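View pics/b4t.png

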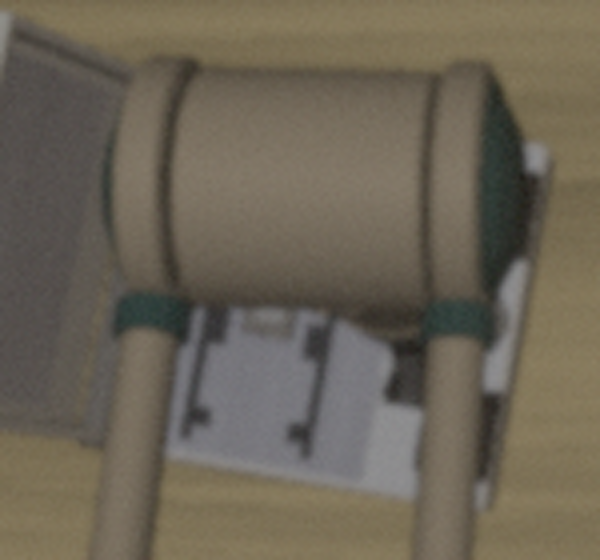

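The two finished cassettes lie crosswise on the bed, end to end along the cycler's y, from (245,350) to (400,230) in the crop. The arm hides them from the top camera, so I move it aside to measure.

Run:
```python
from h import *
go([.25,-.25,.33],-8.6)
```

```text
row [-0.3445, -0.1718, -0.0339] [-0.11, 0.01, 0.03] n>=7.7 t 3.9 tcp [0.4712 0.0651 0.2957] w 0.0002 j6 0.14
```

```bash
python3 -m inch '[[-0.344,-0.172,-0.034,0,0,0,0.5],[-0.344,-0.172,-0.034,0,0,0,0.5],[-0.344,-0.172,-0.034,0,0,0,0.5],[-0.344,-0.172,-0.034,0,0,0,0.5],[-0.344,-0.172,-0.034,0,0,0,0.5],[-0.344,-0.172,-0.034,0,0,0,0.5],[-0.344,-0.172,-0.034,0,0,0,0.5],[-0.344,-0.172,-0.034,0,0,0,0.5],[-0.344,-0.172,-0.034,0,0,0,0.5],[-0.344,-0.172,-0.034,0,0,0,0.5]]'
python3 - <<'E'
from h import *
c=cam('top'); save(c,'b5t.png',4,(110,155,260,295)); save(c,'b5full.png',1.4)
E
```

```text
time_s: 4.85
eef_pos: [0.2493, -0.2494, 0.3286]
eef_rot: [-2.381, -2.042, 0.0]
contact_force: [0.0, 0.3, -1.1]
width: 0.0425
```

View pics/b5t.png

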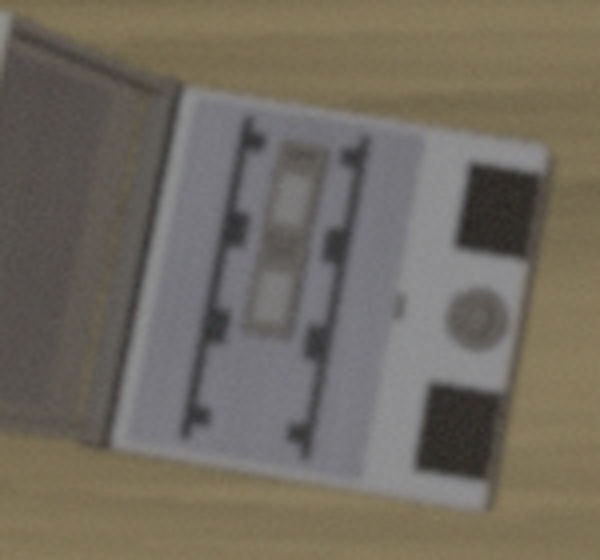

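View pics/b5full.png

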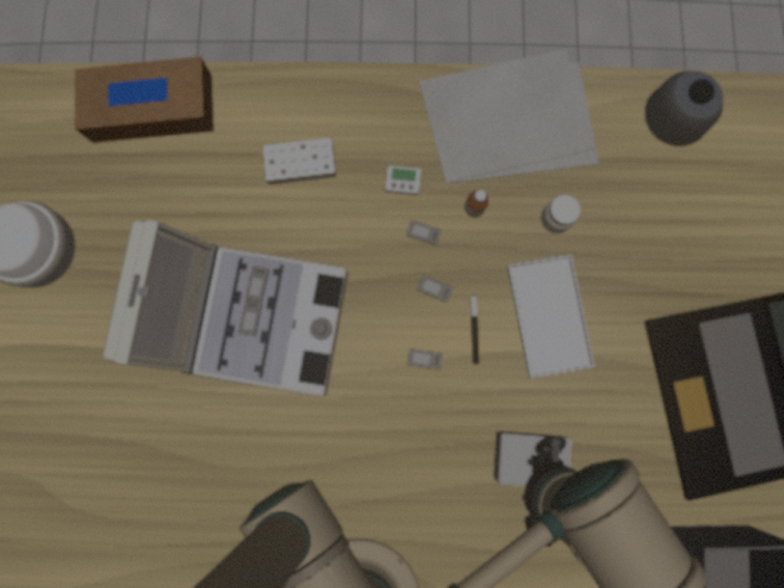

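Both used cassettes are now visible in the crop, at about (295,197) and (270,292), flat and window up. I measure them and the rails.

Run:
```python
from h import *
c=cam('top'); im=c['color'].astype(int)
x0,y0,x1,y1=155,185,205,270
for (u,v) in [(178,231),(182,205),(165,240),(180,250),(181,215),(171,226)]: print((u,v),im[v,u])
big=cv2.resize(c['color'][y0:y1,x0:x1],None,fx=8,fy=8,interpolation=cv2.INTER_CUBIC).astype(int)
big=cv2.GaussianBlur(big.astype(np.float32),(9,9),0)
rb=big[...,0]-big[...,2]; br=big.sum(2)/3
m=((rb>-4)).astype(np.uint8)
m=cv2.morphologyEx(m,cv2.MORPH_OPEN,np.ones((9,9)))
cv2.imwrite('pics/m1.png',m*255)
cs,_=cv2.findContours(m,cv2.RETR_EXTERNAL,cv2.CHAIN_APPROX_NONE)
ci=lambda P:np.c_[np.cos(CY)*(P[:,0]-CX[0])+np.sin(CY)*(P[:,1]-CX[1]),-np.sin(CY)*(P[:,0]-CX[0])+np.cos(CY)*(P[:,1]-CX[1])]
for k in cs:
    if cv2.contourArea(k)<1500: continue
    uv=(k.reshape(-1,2)+.5)/8-.5+[x0,y0]; P=ray(c,uv,.068)[:,:2]; r=cv2.minAreaRect((ci(P)*1000).astype(np.float32)); print('blob',np.round(r[0],1),np.round(r[1],1),round(r[2],1),uv.mean(0))
d=(br<75).astype(np.uint8); cv2.imwrite('pics/m2.png',d*255)
cs,_=cv2.findContours(d,cv2.RETR_EXTERNAL,cv2.CHAIN_APPROX_NONE)
for k in cs:
    if cv2.contourArea(k)<1000: continue
    uv=(k.reshape(-1,2)+.5)/8-.5+[x0,y0]; P=ray(c,uv,.064)[:,:2]; r=cv2.minAreaRect((ci(P)*1000).astype(np.float32)); print('dark',np.round(r[0],1),np.round(r[1],1),round(r[2],1))
```

```text
(178, 231) [125 123 124]
(182, 205) [123 121 121]
(165, 240) [86 85 88]
(180, 250) [121 121 125]
(181, 215) [90 88 84]
(171, 226) [119 117 122]
blob [ 12.9 102.6] [52.7 10.1] 9.5 [165.39404628 268.13501693]
blob [-30.2  83.6] [28.9 36.5] 15.6 [185.47536307 262.8591805 ]
blob [-68.9  65.2] [13.2 57. ] 10.4 [202.92667995 258.50868451]
blob [-11.4 -23.8] [174.8  66.7] 88.6 [189.48514029 215.21093497]
blob [33.   1.7] [ 25.9 200.3] 0.9 [164.67707807 224.02927615]
blob [ 69.9 -73. ] [ 9.9 38.3] 11.5 [155.85017123 191.57919521]
dark [-30.   83.9] [12.1 22.1] 1.1
dark [-30.4  29.4] [12.5 22.8] 2.5
dark [-30.6 -28.3] [12.7 31.6] 0.7
dark [33.6 21.8] [148.4  13.3] 89.7
dark [-30.8 -81.1] [25.5 12.6] 89.1
dark [ 37.5 -81.7] [23.1 15. ] 55.5
```

View pics/m1.png

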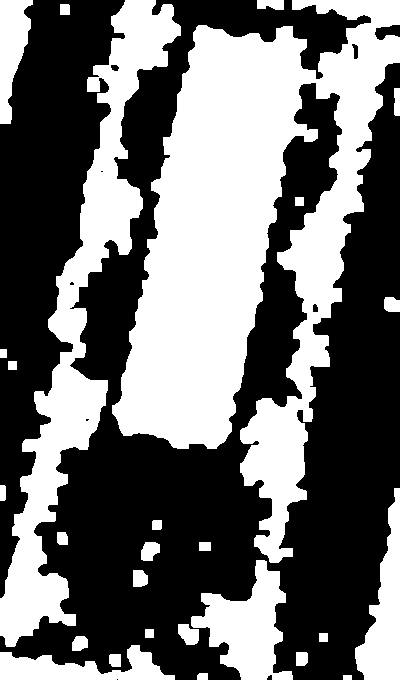

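View pics/m2.png

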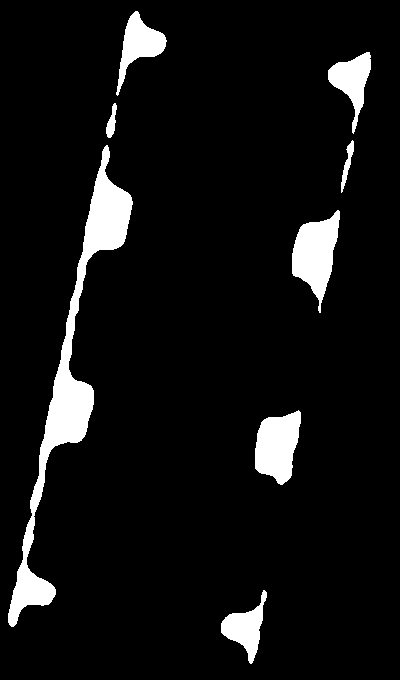

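Run:
```python
from h import *
c=cam('top')
q=np.array([[195,28],[301,40],[234,447],[116,425]])
uv=(q+.5)/8-.5+[155,185]; P=ray(c,uv,.068)[:,:2]
print(P.round(4).tolist(), np.linalg.norm(np.diff(P,axis=0),axis=1))
ctr=P.mean(0); a=(P[0]+P[1])/2-(P[2]+P[3])/2; print(ctr,np.rad2deg(np.arctan2(a[1],a[0])),np.linalg.norm(a))
u=a/np.linalg.norm(a)
d=cam('scene')
for s in(.03,-.03):
    p=ctr+s*u; print('cass',p, proj(d,[[*p,.068]]), proj(c,[[*p,.068]]))
s=cam('scene'); x0,y0=345,235
big=cv2.resize(s['color'][y0:y0+50,x0:x0+50],None,fx=12,fy=12,interpolation=cv2.INTER_CUBIC)[:,:,::-1].copy()
for sg in(-.06,0,.06):
    for w in(-.015,.015):
        p=ctr+sg*u+w*np.array([-u[1],u[0]]); q=(proj(s,[[*p,.068]])[0]-[x0,y0]+.5)*12; cv2.circle(big,(int(q[0]),int(q[1])),4,(0,0,255),-1)
cv2.imwrite('pics/m3.png',big)
```

```text
[[0.5847, 0.1954], [0.5814, 0.1626], [0.4568, 0.1782], [0.4629, 0.2142]] [0.03290458 0.12555068 0.03656547]
[0.52145836 0.18758755] -7.94657530178725 0.12439737594859179
cass [0.55117029 0.18344006] [[361.35547505 263.86772189]] [[183.2041847  201.67713016]]
cass [0.49174644 0.19173504] [[376.38245501 246.91276583]] [[178.80087716 225.91704225]]
```

View pics/m3.png

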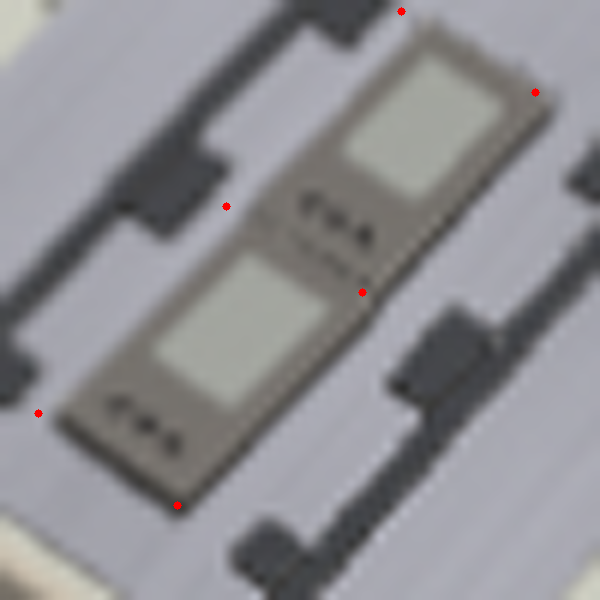

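Run:
```python
from h import *
go([.552,.1855,.20],82)
```

```text
row [0.4732, 0.235, 0.1295] [-0.14, 0.07, 89.58] n>=10.9 t 5.1 tcp [ 0.2505 -0.2484  0.3297] w 0.0425 j6 -0.83
```

```bash
python3 -m inch '[[0.473,0.235,0.13,0,0,89.6,0.42],[0.473,0.235,0.13,0,0,89.6,0.42],[0.473,0.235,0.13,0,0,89.6,0.42],[0.473,0.235,0.13,0,0,89.6,0.42],[0.473,0.235,0.13,0,0,89.6,0.42],[0.473,0.235,0.13,0,0,89.6,0.42],[0.473,0.235,0.13,0,0,89.6,0.42],[0.473,0.235,0.13,0,0,89.6,0.42],[0.473,0.235,0.13,0,0,89.6,0.42],[0.473,0.235,0.13,0,0,89.6,0.42],[0.473,0.235,0.13,0,0,89.6,0.42],[0.473,0.235,0.13,0,0,89.6,0.42],[0.473,0.235,0.13,0,0,89.6,0.42],[0.473,0.235,0.185,0,0,89.6,0.42],[0.473,0.235,0.185,0,0,89.6,0.42],[0.473,0.235,0.185,0,0,89.6,0.42]]'
python3 - <<'E'
from h import *
go([.552,.1855,.137],82)
d=cam('scene'); save(d,'u1.png',8,(330,210,420,285))
E
```

```text
time_s: 6.7
eef_pos: [0.5499, 0.1861, 0.143]
eef_rot: [3.134, -0.216, -0.011]
contact_force: [0.1, -0.2, 0.0]
width: 0.036
row [0.0022, 0.0003, 0.006] [0.06, 0.41, 0.1] n>=0.1 t 6.7 tcp [0.5499 0.1861 0.143 ] w 0.036 j6 1.91
```

View pics/u1.png

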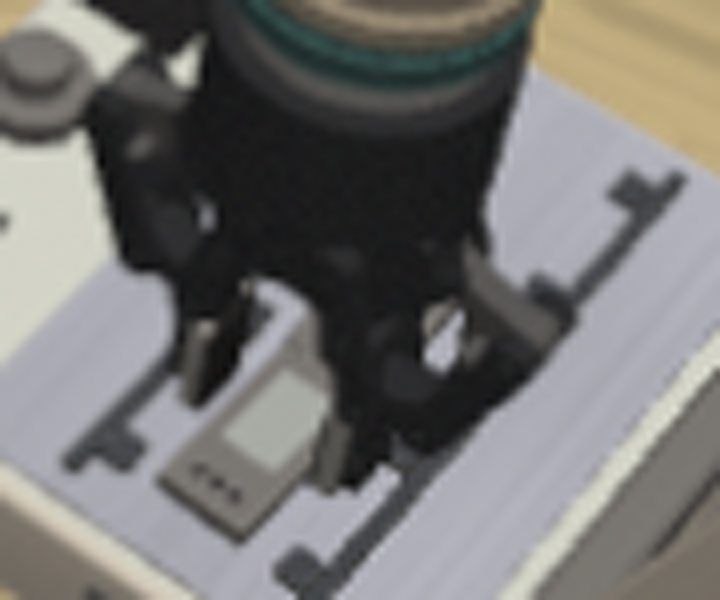

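The fingers straddle the first used cassette, with tips at (200,390) and (330,480). I descend and grip.

```bash
python3 -m inch '[[0.002,0,0.006,0,0,0,0.42],[0.002,0,0.009,0,0,0,0.42],[0.002,0,0.009,0,0,0,0.42],[0.002,0,0.009,0,0,0,0],[0.002,0,0.009,0,0,0,0],[0.002,0,0.009,0,0,0,0],[0.002,0,0.009,0,0,0,0]]'
python3 - <<'E'
from h import *
go([.552,.1855,.137],82)
d=cam('scene'); save(d,'u2.png',8,(330,210,420,285))
E
```

```text
time_s: 7.45
eef_pos: [0.5535, 0.1853, 0.137]
eef_rot: [-3.133, 0.218, 0.003]
contact_force: [-0.3, -1.1, 6.7]
width: 0.0272
row [-0.0016, -0.0, 0.0] [-0.03, 0.1, 0.04] n>=0.0 t 7.5 tcp [0.5535 0.1853 0.137 ] w 0.0272 j6 1.91
```

View pics/u2.png

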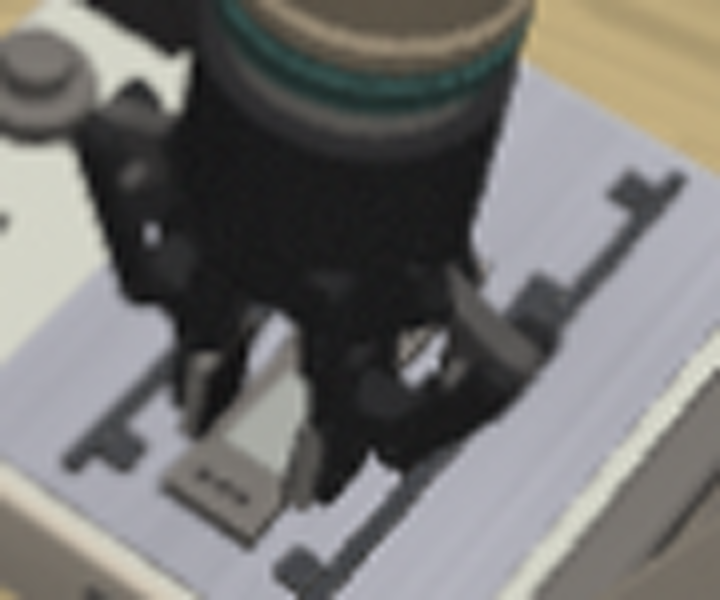

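Gripped: the width is 27 mm and the tips touch the bed. I lift and carry to the tray.

```bash
python3 -m inch '[[0,0,-0.03,0,0,0,0],[0,0,-0.07,0,0,0,0],[0,0,-0.1,0,0,0,0],[0,0,-0.1,0,0,0,0]]'
python3 - <<'E'
from h import *
go([.555,-.332,.20],10.3)
d=cam('scene'); save(d,'u3.png',4,(300,100,460,250))
E
```

```text
time_s: 7.9
eef_pos: [0.5562, 0.1856, 0.242]
eef_rot: [-3.131, 0.218, -0.013]
contact_force: [0.7, -0.1, -0.6]
width: 0.0272
row [0.0703, 0.513, 0.0405] [-0.49, -0.25, 71.73] n>=10.4 t 7.9 tcp [0.5562 0.1856 0.242 ] w 0.0272 j6 1.91
```

View pics/u3.png

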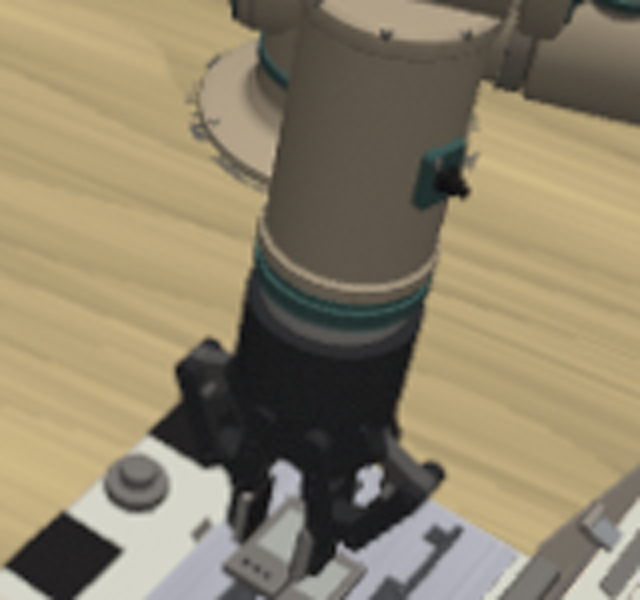

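The cassette is held at (280,540). I carry it to the tray.

```bash
python3 -m inch '[[0.07,0.513,0.02,0,0,71.7,0],[0.07,0.513,0.02,0,0,71.7,0],[0.07,0.513,0.02,0,0,71.7,0],[0.07,0.513,0.02,0,0,71.7,0],[0.07,0.513,0.02,0,0,71.7,0],[0.07,0.513,0.02,0,0,71.7,0],[0.07,0.513,0.02,0,0,71.7,0],[0.07,0.513,0.02,0,0,71.7,0],[0.07,0.513,0.02,0,0,71.7,0],[0.07,0.513,0.02,0,0,71.7,0],[0.07,0.513,0.02,0,0,71.7,0],[0.07,0.513,0.02,0,0,71.7,0],[0.07,0.513,0.02,0,0,71.7,0],[0.07,0.513,0.02,0,0,71.7,0]]'
python3 - <<'E'
from h import *
go([.555,-.332,.0825],10.3)
d=cam('scene'); save(d,'u4.png',4,(130,60,290,220))
E
```

```text
time_s: 9.35
eef_pos: [0.5529, -0.3304, 0.218]
eef_rot: [-2.41, 2.008, 0.001]
contact_force: [-0.6, 0.0, -0.0]
width: 0.0271
row [0.0024, -0.0013, 0.1355] [-0.19, 0.19, 0.11] n>=2.7 t 9.3 tcp [ 0.5529 -0.3304  0.218 ] w 0.0271 j6 2.31
```

View pics/u4.png

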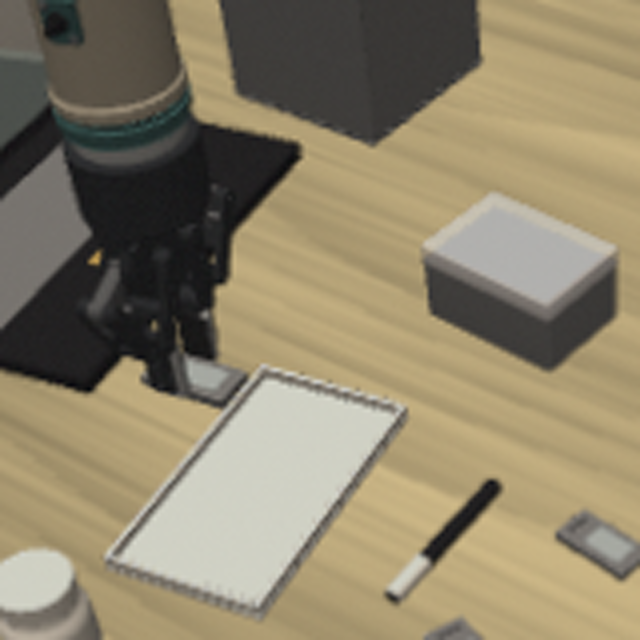

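```bash
python3 -m inch '[[0.002,-0.001,0.05,0,0,0,0],[0.002,-0.001,0.1,0,0,0,0],[0.002,-0.001,0.125,0,0,0,0],[0.002,-0.001,0.132,0,0,0,0],[0.002,-0.001,0.135,0,0,0,0],[0.002,-0.001,0.135,0,0,0,0],[0.002,-0.001,0.135,0,0,0,0.5],[0.002,-0.001,0.135,0,0,0,0.5],[0.002,-0.001,0.135,0,0,0,0.5],[0.002,-0.001,0.09,0,0,0,0.5],[0.002,-0.001,0.04,0,0,0,0.5],[0.002,-0.001,0,0,0,0,0.5],[0.002,-0.001,0,0,0,0,0.42]]'
python3 - <<'E'
from h import *
# cass B
go([.4925,.1938,.20],82)
d=cam('scene'); save(d,'u5.png',4,(130,60,290,220)); save(d,'u5b.png',5,(330,185,440,285))
E
```

```text
time_s: 10.7
eef_pos: [0.5572, -0.3342, 0.2262]
eef_rot: [-2.41, 2.007, -0.024]
contact_force: [0.7, -1.0, 0.3]
width: 0.0361
row [-0.5312, -0.0316, 0.0222] [-0.38, -0.9, -71.57] n>=10.7 t 10.7 tcp [ 0.5572 -0.3342  0.2262] w 0.0361 j6 2.31
```

View pics/u5.png

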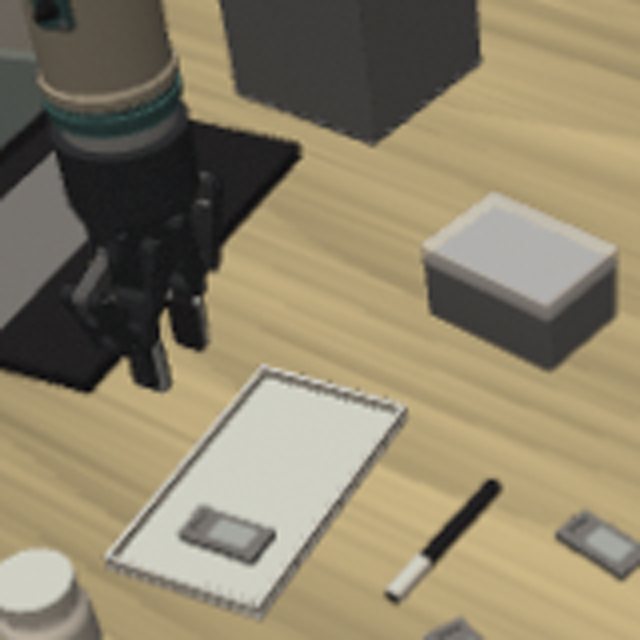

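View pics/u5b.png

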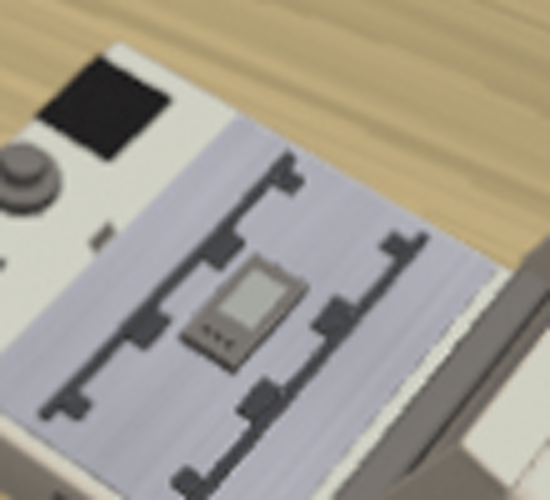

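The first used cassette lies flat in the tray at (228,532), window up. The second is alone on the bed at (245,315); I re-measure it, since it sits at a slightly different angle.

Run:
```python
from h import *
c=cam('top')
x0,y0,x1,y1=155,185,205,270
big=cv2.resize(c['color'][y0:y1,x0:x1],None,fx=8,fy=8,interpolation=cv2.INTER_CUBIC)
b=cv2.GaussianBlur(big.astype(np.float32),(9,9),0); m=(b[...,0]-b[...,2]>-3).astype(np.uint8)
m=cv2.morphologyEx(m,cv2.MORPH_OPEN,np.ones((45,45)))
n,l,st,ce=cv2.connectedComponentsWithStats(m)
for i in range(1,n): print(st[i],ce[i])
cs,_=cv2.findContours(m,cv2.RETR_EXTERNAL,cv2.CHAIN_APPROX_NONE)
for k in cs:
    P=ray(c,(k.reshape(-1,2)+.5)/8-.5+[x0,y0],.068)[:,:2]; r=cv2.minAreaRect((P*1000).astype(np.float32)); print(r)
cv2.imwrite('pics/B.png',np.hstack([big[:,:,::-1],cv2.cvtColor(m*255,cv2.COLOR_GRAY2BGR)]))
```

```text
[  125   240   135   208 22329] [191.7626853  343.60060907]
((487.667236328125, 192.17555236816406), (35.11276626586914, 64.60917663574219), 80.00418853759766)
```

View pics/B.png

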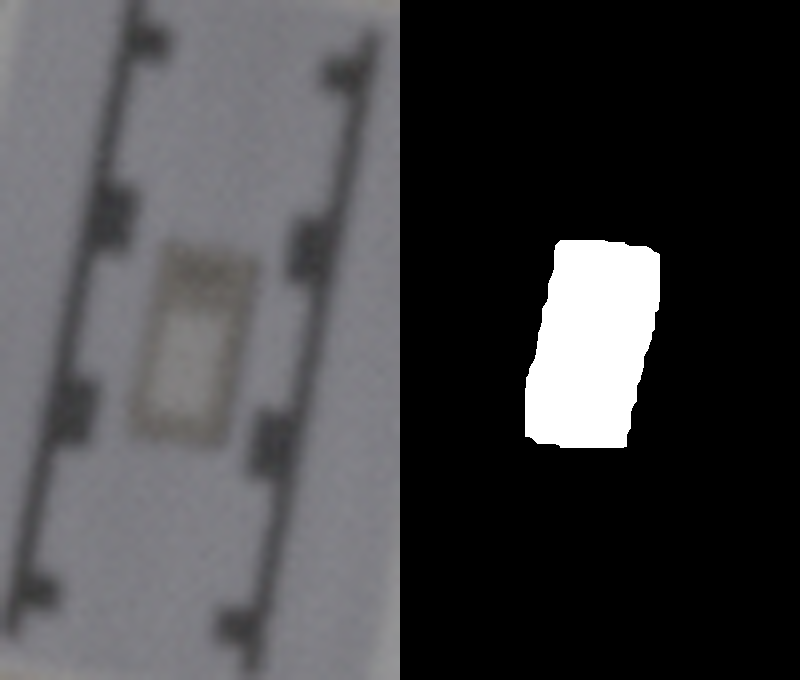

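Run:
```python
from h import *
go([.488,.194,.19],80.5)
```

```text
row [-0.5298, -0.0294, 0.0304] [-0.3, -0.22, -70.07] n>=10.6 t 10.8 tcp [ 0.5548 -0.3324  0.2202] w 0.0358 j6 2.31
```

```bash
python3 -m inch '[[-0.53,-0.029,0.02,0,0,-70.1,0.42],[-0.53,-0.029,0.02,0,0,-70.1,0.42],[-0.53,-0.029,0.02,0,0,-70.1,0.42],[-0.53,-0.029,0.02,0,0,-70.1,0.42],[-0.53,-0.029,0.02,0,0,-70.1,0.42],[-0.53,-0.029,0.02,0,0,-70.1,0.42],[-0.53,-0.029,0.02,0,0,-70.1,0.42],[-0.53,-0.029,0.02,0,0,-70.1,0.42],[-0.53,-0.029,0.02,0,0,-70.1,0.42],[-0.53,-0.029,0.02,0,0,-70.1,0.42],[-0.53,-0.029,0.02,0,0,-70.1,0.42],[-0.53,-0.029,0.02,0,0,-70.1,0.42],[-0.53,-0.029,0.02,0,0,-70.1,0.42],[-0.53,-0.029,0.02,0,0,-70.1,0.42],[-0.53,-0.029,0.075,0,0,-70.1,0.42],[-0.53,-0.029,0.075,0,0,-70.1,0.42],[-0.53,-0.029,0.075,0,0,-70.1,0.42]]'
python3 - <<'E'
from h import *
go([.488,.194,.1375],80.5)
d=cam('scene'); save(d,'u6.png',8,(330,190,420,265))
E
```

```text
time_s: 12.5
eef_pos: [0.487, 0.1927, 0.1442]
eef_rot: [3.131, -0.262, 0.003]
contact_force: [0.2, -0.7, 0.4]
width: 0.0362
row [0.0008, -0.0014, 0.0067] [-0.01, -0.11, -0.08] n>=0.1 t 12.5 tcp [0.487  0.1927 0.1442] w 0.0362 j6 1.98
```

View pics/u6.png

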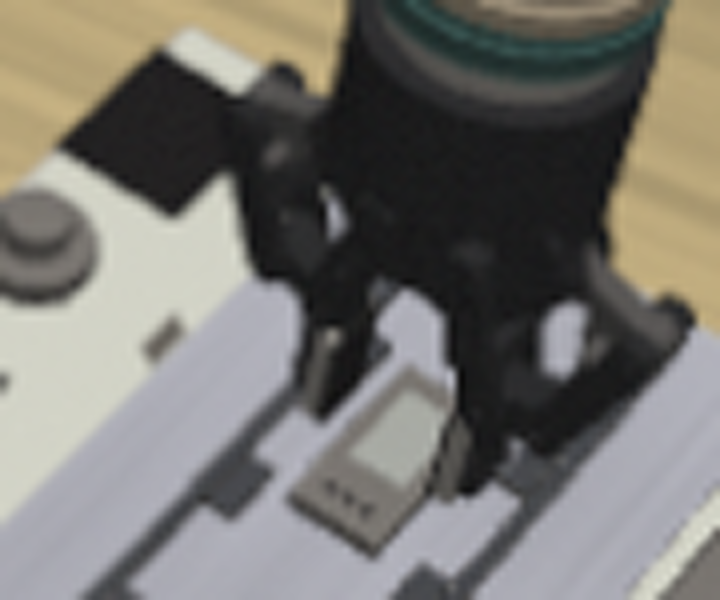

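```bash
python3 -m inch '[[0,-0.003,0,0,0,0,0.42],[0,-0.003,0.004,0,0,0,0.42],[0,-0.003,0.007,0,0,0,0.42],[0,-0.003,0.007,0,0,0,0],[0,-0.003,0.007,0,0,0,0],[0,-0.003,0.007,0,0,0,0],[0,-0.003,0.007,0,0,0,0],[0,-0.003,-0.03,0,0,0,0],[0,-0.003,-0.07,0,0,0,0],[0,-0.003,-0.09,0,0,0,0],[0,-0.003,-0.09,0,0,0,0]]'
python3 - <<'E'
from h import *
go([.459,-.350,.22],10.3)
d=cam('scene'); save(d,'u7.png',6,(300,130,420,230))
E
```

```text
time_s: 13.65
eef_pos: [0.4898, 0.1967, 0.2392]
eef_rot: [-3.127, 0.261, -0.02]
contact_force: [0.2, -0.4, -0.7]
width: 0.0002
row [0.06, 0.5443, 0.0173] [-0.67, -0.45, 70.15] n>=11.0 t 13.7 tcp [0.4898 0.1967 0.2392] w 0.0002 j6 1.99
```

View pics/u7.png

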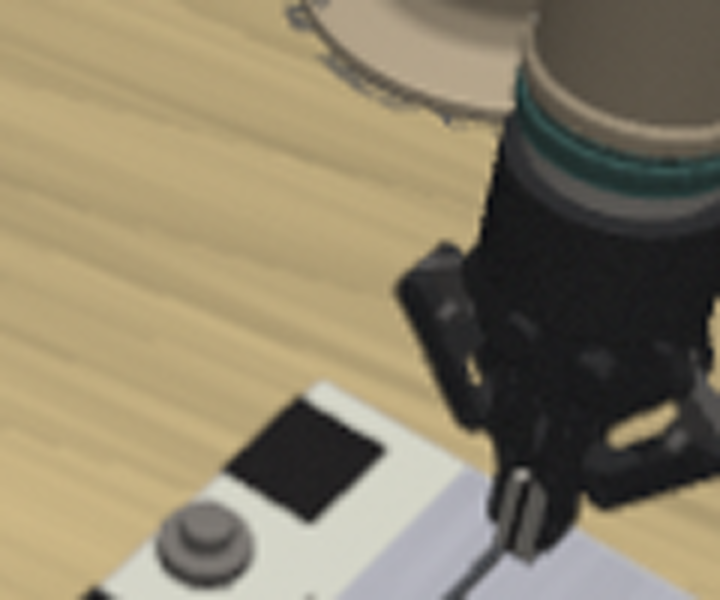

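The gripper is empty: the fingers are shut at (520,510). I check where the cassette is.

Run:
```python
from h import *
d=cam('scene'); save(d,'u8.png',5,(330,185,440,285)); print(get_obs()['width'])
c=cam('top'); save(c,'u8t.png',1.4)
```

```text
-4.100578316952635e-05
```

View pics/u8.png

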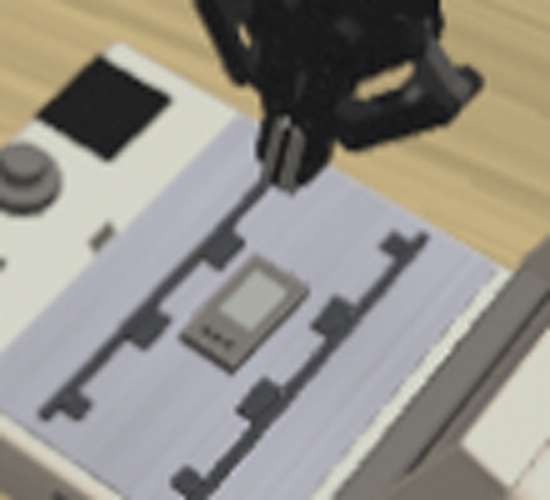

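The cassette has not moved; the fingers closed just above it. I retry about 4 mm lower, the height that worked the first time.

Run:
```python
from h import *
go([.489,.195,.1335],80.5)
```

```text
row [0.0014, 0.0008, 0.1012] [-0.05, -0.2, -0.06] n>=2.0 t 13.8 tcp [0.4873 0.196  0.2347] w -0.0002 j6 1.99
```

```bash
python3 -m inch '[[0.001,0.001,0,0,0,0,0.42],[0.001,0.001,0,0,0,0,0.42],[0.001,0.001,0,0,0,0,0.42],[0.001,0.001,0.05,0,0,0,0.42],[0.001,0.001,0.09,0,0,0,0.42],[0.001,0.001,0.098,0,0,0,0.42],[0.001,0.001,0.101,0,0,0,0.42],[0.001,0.001,0.101,0,0,0,0.42],[0.001,0.001,0.101,0,0,0,0],[0.001,0.001,0.101,0,0,0,0],[0.001,0.001,0.101,0,0,0,0],[0.001,0.001,0.101,0,0,0,0]]'
```

```text
time_s: 15.0
eef_pos: [0.4898, 0.1952, 0.1355]
eef_rot: [-3.129, 0.262, -0.012]
contact_force: [-0.7, 0.3, 6.4]
width: 0.0278
```

Gripped at 27.8 mm. I lift, then compute the move to the tray.

```bash
python3 -m inch '[[0,0,-0.03,0,0,0,0],[0,0,-0.07,0,0,0,0],[0,0,-0.09,0,0,0,0],[0,0,-0.09,0,0,0,0]]'
python3 - <<'E'
from h import *
go([.459,-.350,.22],10.3)
E
```

```text
time_s: 15.4
eef_pos: [0.4909, 0.1956, 0.2293]
eef_rot: [-3.126, 0.261, -0.024]
contact_force: [0.1, 0.3, -1.0]
width: 0.0276
row [0.0589, 0.5433, 0.0069] [-0.82, -0.54, 70.15] n>=10.9 t 15.4 tcp [0.4909 0.1956 0.2293] w 0.0276 j6 1.99
```

```bash
python3 -m inch '[[0.059,0.543,0.007,-0.8,-0.5,70.1,0],[0.059,0.543,0.007,-0.8,-0.5,70.1,0],[0.059,0.543,0.007,-0.8,-0.5,70.1,0],[0.059,0.543,0.007,-0.8,-0.5,70.1,0],[0.059,0.543,0.007,-0.8,-0.5,70.1,0],[0.059,0.543,0.007,-0.8,-0.5,70.1,0],[0.059,0.543,0.007,-0.8,-0.5,70.1,0],[0.059,0.543,0.007,-0.8,-0.5,70.1,0],[0.059,0.543,0.007,-0.8,-0.5,70.1,0],[0.059,0.543,0.007,-0.8,-0.5,70.1,0],[0.059,0.543,0.007,-0.8,-0.5,70.1,0],[0.059,0.543,0.007,-0.8,-0.5,70.1,0],[0.059,0.543,0.007,-0.8,-0.5,70.1,0],[0.059,0.543,0.007,-0.8,-0.5,70.1,0],[0.059,0.543,0.007,-0.8,-0.5,70.1,0]]'
python3 - <<'E'
from h import *
go([.459,-.350,.081],10.3)
E
```

```text
time_s: 16.9
eef_pos: [0.4591, -0.348, 0.2196]
eef_rot: [-2.414, 2.01, 0.001]
contact_force: [-0.9, 0.0, 0.0]
width: 0.0276
row [0.0021, 0.0004, 0.1386] [-0.01, 0.06, 0.13] n>=2.8 t 16.9 tcp [ 0.4591 -0.348   0.2196] w 0.0276 j6 2.19
```

```bash
python3 -m inch '[[0.002,0,0.05,0,0,0,0],[0.002,0,0.1,0,0,0,0],[0.002,0,0.13,0,0,0,0],[0.002,0,0.136,0,0,0,0],[0.002,0,0.138,0,0,0,0],[0.002,0,0.138,0,0,0,0],[0.002,0,0.138,0,0,0,0.5],[0.002,0,0.138,0,0,0,0.5],[0.002,0,0.138,0,0,0,0.5],[0.002,0,0.09,0,0,0,0.5],[0.002,0,0.04,0,0,0,0.5],[0.002,0,0,0,0,0,0.5],[0.002,0,0,0,0,0,0.5]]'
python3 - <<'E'
from h import *
d=cam('scene'); save(d,'u9.png',4,(130,100,290,220)); save(d,'u9s.png',1.4)
c=cam('top'); save(c,'u9t.png',1.4)
hsv=cv2.cvtColor(c['color'],cv2.COLOR_RGB2HSV); sat=hsv[...,1]
x0,y0,x1,y1=280,120,345,275
big=cv2.resize(cv2.GaussianBlur(sat,(3,3),0)[y0:y1,x0:x1],None,fx=6,fy=6,interpolation=cv2.INTER_CUBIC)
cs,_=cv2.findContours((big<45).astype(np.uint8),cv2.RETR_EXTERNAL,cv2.CHAIN_APPROX_NONE)
for k in cs:
    if cv2.contourArea(k)<3000: continue
    P=ray(c,(k.reshape(-1,2)+.5)/6-.5+[x0,y0],.008)[:,:2]; r=cv2.minAreaRect((P*1000).astype(np.float32)); print(np.round(r[0],1),np.round(r[1],1),round(r[2],1))
E
```

```text
time_s: 18.2
eef_pos: [0.4618, -0.3524, 0.2267]
eef_rot: [2.414, -2.01, 0.021]
contact_force: [1.5, -1.0, 1.0]
width: 0.0431
[ 425.1 -111.8] [56.8 27.4] 82.7
[ 554.1 -129.7] [57.3 28.6] 67.9
[ 658.4 -109. ] [57.  28.3] 71.9
[ 769.  -181.4] [29.7 77.1] 0.9
[757.1 -76.9] [50.5 55.7] 0.7
```

View pics/u9.png

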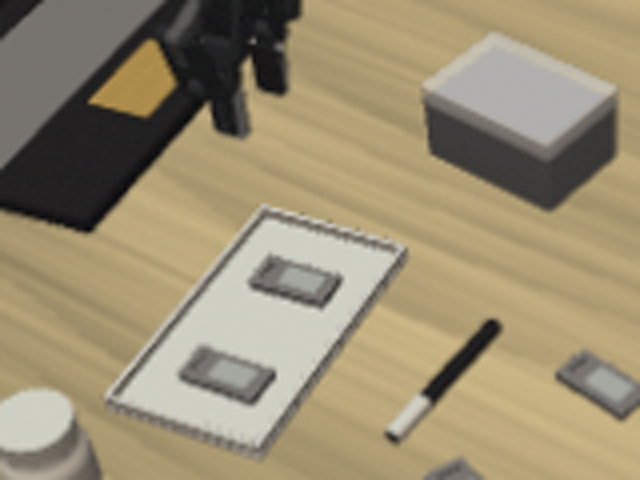

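View pics/u9t.png

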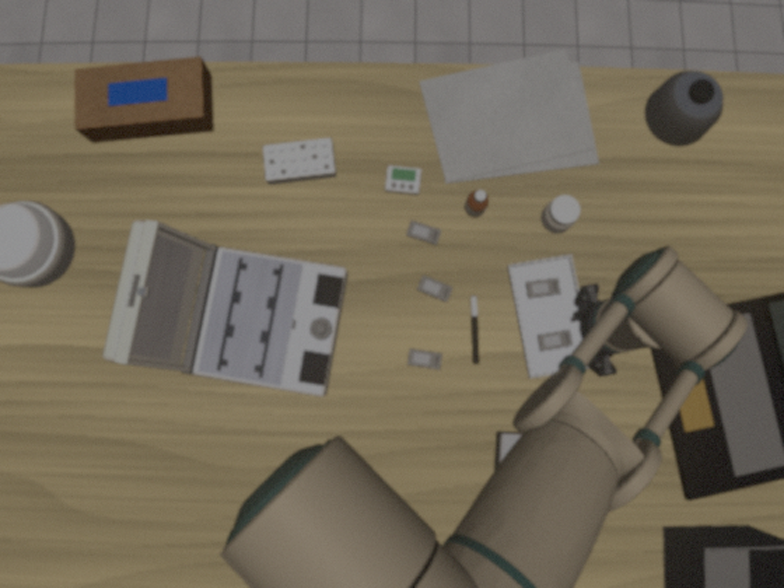

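Both used cassettes lie flat in the tray, at (296,280) and (227,375) in the scene crop. The bed is empty and the new cassettes have not moved. I go to the first new one, unwinding the wrist about half a turn to keep joint 6 in range.

Run:
```python
from h import *
go([.425,-.111,.18],-8+82)
```

```text
row [-0.2416, -0.0092, 0.0408] [-0.05, -0.14, -63.57] n>=7.4 t 18.3 tcp [ 0.4596 -0.3502  0.2211] w 0.0427 j6 2.19
```

```bash
python3 -m inch '[[-0.242,-0.009,0.02,0,0,-63.6,0.5],[-0.242,-0.009,0.02,0,0,-63.6,0.5],[-0.242,-0.009,0.02,0,0,-63.6,0.5],[-0.242,-0.009,0.02,0,0,-63.6,0.5],[-0.242,-0.009,0.02,0,0,-63.6,0.5],[-0.242,-0.009,0.02,0,0,-63.6,0.5],[-0.242,-0.009,0.02,0,0,-63.6,0.5],[-0.242,-0.009,0.02,0,0,-63.6,0.5],[-0.242,-0.009,0.02,0,0,-63.6,0.5]]'
python3 - <<'E'
from h import *
go([.425,-.111,.13],-8+2)
go([.425,-.111,.13],-8)
E
```

```text
time_s: 19.2
eef_pos: [0.4235, -0.11, 0.1992]
eef_rot: [-3.111, 0.436, 0.002]
contact_force: [-0.9, 0.3, -0.3]
width: 0.0429
row [0.0018, 0.0006, 0.0692] [0.06, 0.06, 80.04] n>=9.3 t 19.2 tcp [ 0.4235 -0.11    0.1992] w 0.0429 j6 1.44
row [0.0018, 0.0006, 0.0692] [0.06, 0.06, 82.04] n>=9.6 t 19.2 tcp [ 0.4235 -0.11    0.1992] w 0.0429 j6 1.44
```

```bash
python3 -m inch '[[0.002,0,0.06,0,0,-98,0.5],[0.002,0,0.06,0,0,-98,0.5],[0.002,0,0.06,0,0,-98,0.5],[0.002,0,0.06,0,0,-98,0.5],[0.002,0,0.06,0,0,-98,0.5],[0.002,0,0.06,0,0,-98,0.5],[0.002,0,0.06,0,0,-98,0.5],[0.002,0,0.06,0,0,-98,0.5],[0.002,0,0.06,0,0,-98,0.5],[0.002,0,0.06,0,0,-98,0.5],[0.002,0,0.06,0,0,-98,0.5],[0.002,0,0.06,0,0,-98,0.5],[0.002,0,0.06,0,0,-98,0.5]]'
python3 - <<'E'
from h import *
go([.425,-.111,.0740],-8)
d=cam('scene'); save(d,'n1.png',6,(230,130,350,225))
E
```

```text
time_s: 20.5
eef_pos: [0.4246, -0.1103, 0.1383]
eef_rot: [-2.37, -2.057, 0.003]
contact_force: [-0.5, -0.1, 1.0]
width: 0.0425
row [-0.0007, 0.0007, 0.0643] [-0.21, -0.05, -0.07] n>=1.3 t 20.5 tcp [ 0.4246 -0.1103  0.1383] w 0.0425 j6 -0.27
```

View pics/n1.png

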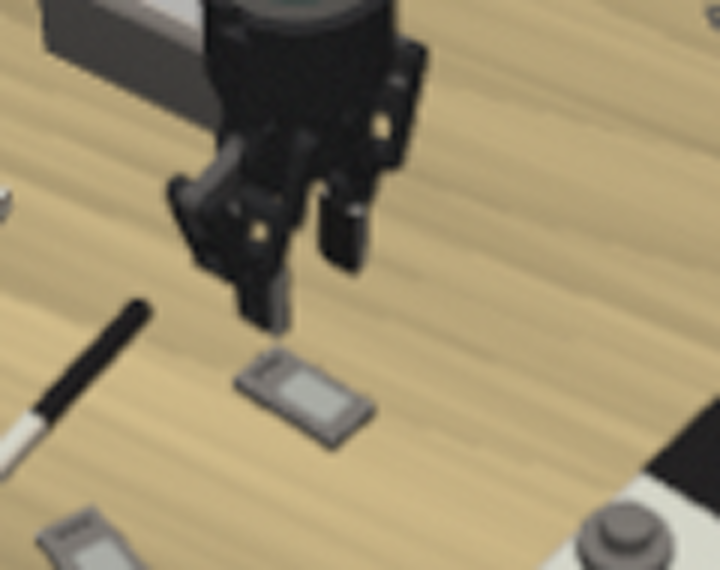

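The cassette is at (305,395), right under the jaws. I descend, grip and lift.

```bash
python3 -m inch '[[-0.001,0.001,0.04,0,0,0,0.5],[-0.001,0.001,0.058,0,0,0,0.5],[-0.001,0.001,0.064,0,0,0,0.5],[-0.001,0.001,0.064,0,0,0,0.5],[-0.001,0.001,0.064,0,0,0,0],[-0.001,0.001,0.064,0,0,0,0],[-0.001,0.001,0.064,0,0,0,0],[-0.001,0.001,0.064,0,0,0,0],[-0.001,0.001,0.02,0,0,0,0],[-0.001,0.001,-0.03,0,0,0,0],[-0.001,0.001,-0.06,0,0,0,0],[-0.001,0.001,-0.06,0,0,0,0]]'
python3 - <<'E'
from h import *
go(cyc(.0015,.06,.20),-8.6)
go(cyc(.0015,.06,.137),-8.6)
E
```

```text
time_s: 21.75
eef_pos: [0.4283, -0.1126, 0.2029]
eef_rot: [2.368, 2.054, 0.005]
contact_force: [-0.4, -0.1, -1.3]
width: 0.0277
row [0.3123, -0.0406, 0.0019] [0.41, 0.12, 0.48] n>=6.3 t 21.8 tcp [ 0.4283 -0.1126  0.2029] w 0.0277 j6 -0.27
row [0.3125, -0.0411, 0.0649] [0.41, 0.12, 0.48] n>=6.4 t 21.8 tcp [ 0.4283 -0.1126  0.2029] w 0.0277 j6 -0.27
```

```bash
python3 -m inch '[[0.312,-0.041,0.002,0.4,0,0.5,0],[0.312,-0.041,0.002,0.4,0,0.5,0],[0.312,-0.041,0.002,0.4,0,0.5,0],[0.312,-0.041,0.002,0.4,0,0.5,0],[0.312,-0.041,0.002,0.4,0,0.5,0],[0.312,-0.041,0.002,0.4,0,0.5,0],[0.312,-0.041,0.002,0.4,0,0.5,0],[0.312,-0.041,0.002,0.4,0,0.5,0],[0.312,-0.041,0.04,0.4,0,0.5,0],[0.312,-0.041,0.05,0.4,0,0.5,0],[0.312,-0.041,0.05,0.4,0,0.5,0]]'
python3 - <<'E'
from h import *
go(cyc(.0015,.06,.137),-8.6)
d=cam('scene'); save(d,'n2.png',6,(310,160,440,255))
E
```

```text
time_s: 22.85
eef_pos: [0.4305, 0.2001, 0.1501]
eef_rot: [-2.383, -2.046, 0.011]
contact_force: [-0.0, 0.5, -0.2]
width: 0.0278
row [0.0026, 0.0014, 0.0131] [-0.29, 0.3, -0.11] n>=0.3 t 22.9 tcp [0.4305 0.2001 0.1501] w 0.0278 j6 0.44
```

View pics/n2.png

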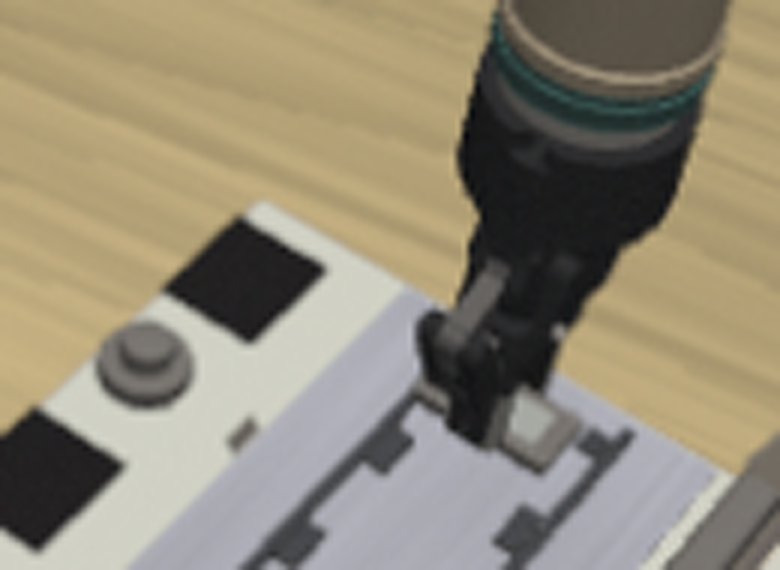

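The held cassette sits over the outer bay, with its centre about 28 px above the bay centre at (487,452). That matches the 13 mm still to go down.

```bash
python3 -m inch '[[0.0025,0.0015,0.005,0,0,0,0],[0.0025,0.0015,0.009,0,0,0,0],[0.0025,0.0015,0.012,0,0,0,0],[0.0025,0.0015,0.014,0,0,0,0],[0.0025,0.0015,0.014,0,0,0,0]]'
python3 - <<'E'
from h import *
go(cyc(.0015,.06,.137),-8.6)
d=cam('scene'); save(d,'n3.png',6,(310,160,440,255))
E
```

```text
time_s: 23.4
eef_pos: [0.4333, 0.2027, 0.1372]
eef_rot: [2.383, 2.046, -0.007]
contact_force: [0.0, -0.8, -0.9]
width: 0.0274
row [-0.0005, -0.001, 0.0002] [-0.15, 0.22, -0.11] n>=0.0 t 23.4 tcp [0.4333 0.2027 0.1372] w 0.0274 j6 0.45
```

View pics/n3.png

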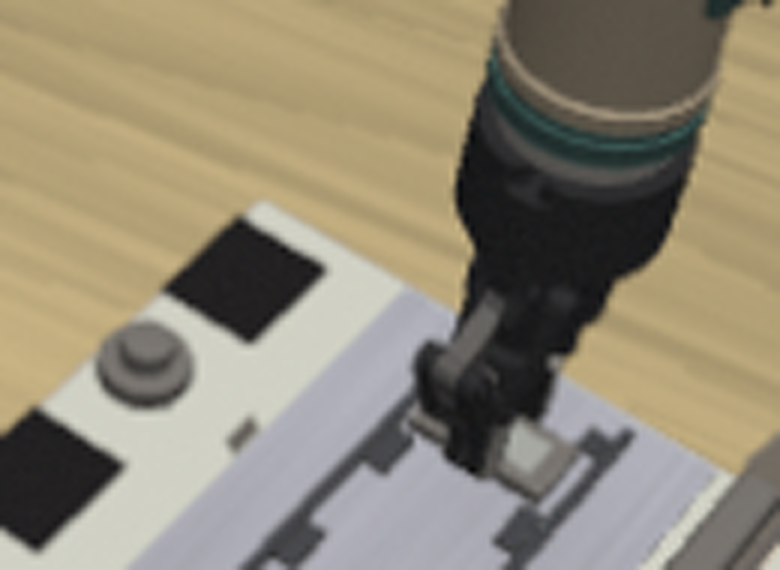

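The rear gap to the rail is about 8 mm (from (555,478) to the rail) and the front gap is near zero. I shift about 4 mm rearward before releasing.

```bash
python3 -m inch '[[0,0,-0.003,0,0,0,0],[0.004,0,-0.003,0,0,0,0],[0.004,0,-0.003,0,0,0,0],[0.004,0,0.001,0,0,0,0],[0.004,0,0.001,0,0,0,0]]'
python3 - <<'E'
from h import *
go(cyc(.0015,.06,.137),-8.6)
d=cam('scene'); save(d,'n4.png',6,(310,160,440,255))
E
```

```text
time_s: 23.95
eef_pos: [0.4336, 0.2067, 0.1358]
eef_rot: [2.383, 2.047, -0.008]
contact_force: [0.2, -0.4, -0.7]
width: 0.0274
row [-0.0045, -0.0007, -0.0012] [-0.19, 0.24, -0.09] n>=0.1 t 23.9 tcp [0.4336 0.2067 0.1358] w 0.0274 j6 0.45
```

View pics/n4.png

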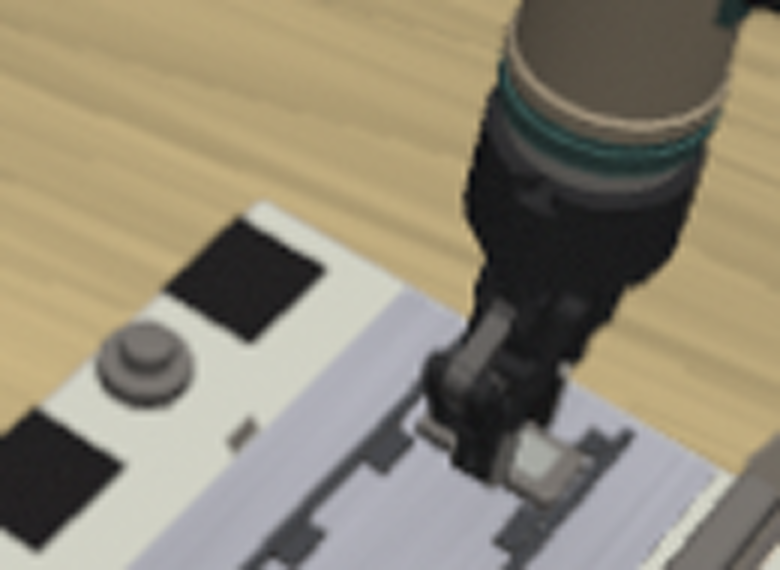

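It is centred now: about 3 mm to the rear rail, and the front rail is clear at (420,420). I release and retreat straight up.

```bash
python3 -m inch '[[0,0,0.001,0,0,0,0],[0,0,0.001,0,0,0,0.45],[0,0,0.001,0,0,0,0.45],[0,0,0.001,0,0,0,0.45],[0,0,-0.03,0,0,0,0.45],[0,0,-0.07,0,0,0,0.45],[0,0,-0.08,0,0,0,0.45],[0,0,-0.08,0,0,0,0.45]]'
python3 - <<'E'
from h import *
d=cam('scene'); save(d,'n5.png',6,(310,180,440,275))
go([.555,-.129,.19],-21.5)
E
```

```text
time_s: 24.8
eef_pos: [0.4349, 0.2072, 0.2175]
eef_rot: [2.382, 2.045, -0.002]
contact_force: [-0.0, 0.3, -0.4]
width: 0.0385
row [-0.3136, 0.1706, 0.0268] [-0.11, 0.23, 12.8] n>=7.2 t 24.9 tcp [0.4339 0.2069 0.216 ] w 0.0384 j6 0.45
```

View pics/n5.png

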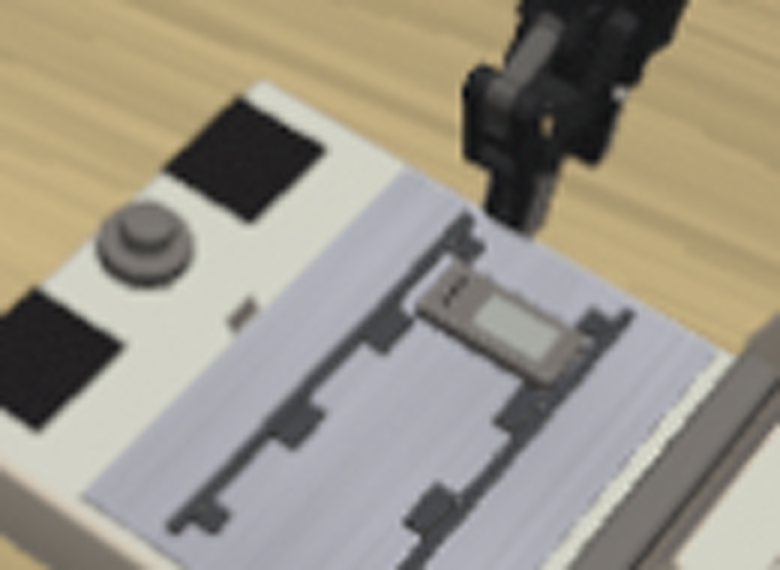

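The cassette is in the outer bay at (500,325). Whether its rear end is clear of the guide block at (525,400) needs the top view, so I move on towards the next pick and look from above.

```bash
python3 -m inch '[[-0.314,0.171,0.02,0,0,12.8,0.5],[-0.314,0.171,0.02,0,0,12.8,0.5],[-0.314,0.171,0.02,0,0,12.8,0.5],[-0.314,0.171,0.02,0,0,12.8,0.5],[-0.314,0.171,0.02,0,0,12.8,0.5],[-0.314,0.171,0.02,0,0,12.8,0.5],[-0.314,0.171,0.02,0,0,12.8,0.5],[-0.314,0.171,0.02,0,0,12.8,0.5],[-0.314,0.171,0.02,0,0,12.8,0.5]]'
python3 - <<'E'
from h import *
c=cam('top'); save(c,'n6.png',6,(135,170,235,265)); save(c,'n6f.png',1.4)
d=cam('scene'); save(d,'n6s.png',10,(350,200,420,260))
go([.555,-.129,.074],-21.5)
E
```

```text
time_s: 25.75
eef_pos: [0.5547, -0.1307, 0.1944]
eef_rot: [-2.597, -1.763, 0.011]
contact_force: [-0.1, 0.4, 0.4]
width: 0.0425
row [0.0001, 0.0019, 0.1212] [-0.33, 0.21, -0.01] n>=2.4 t 25.9 tcp [ 0.554  -0.1283  0.1952] w 0.0431 j6 0.03
```

View pics/n6.png

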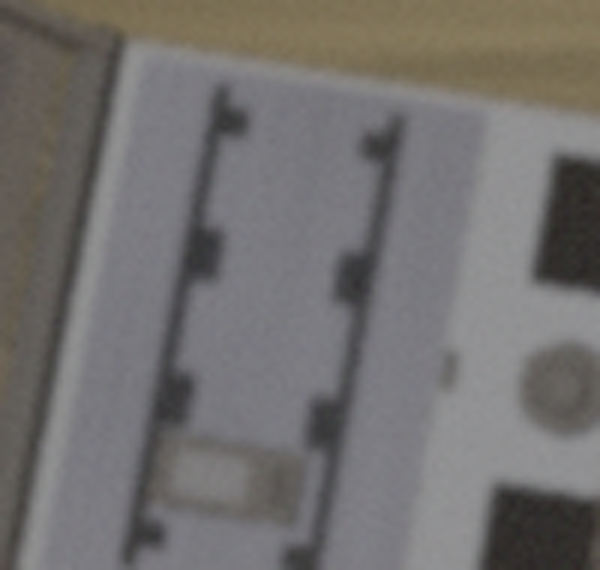

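View pics/n6s.png

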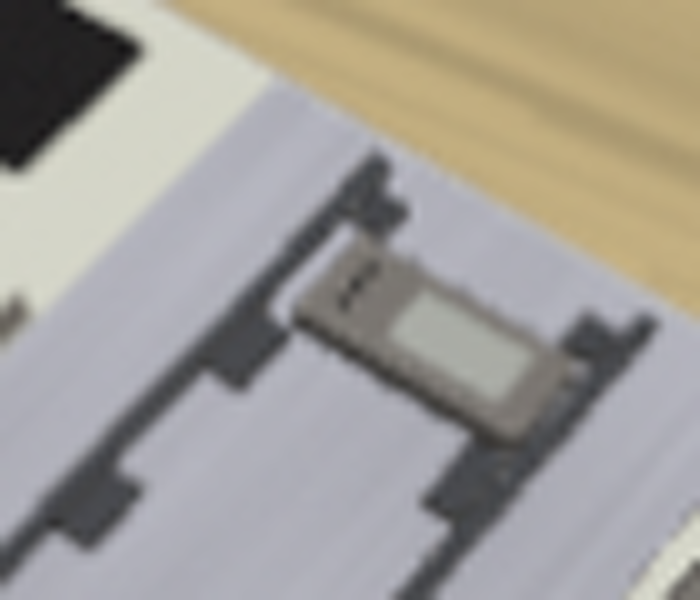

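View pics/n6f.png

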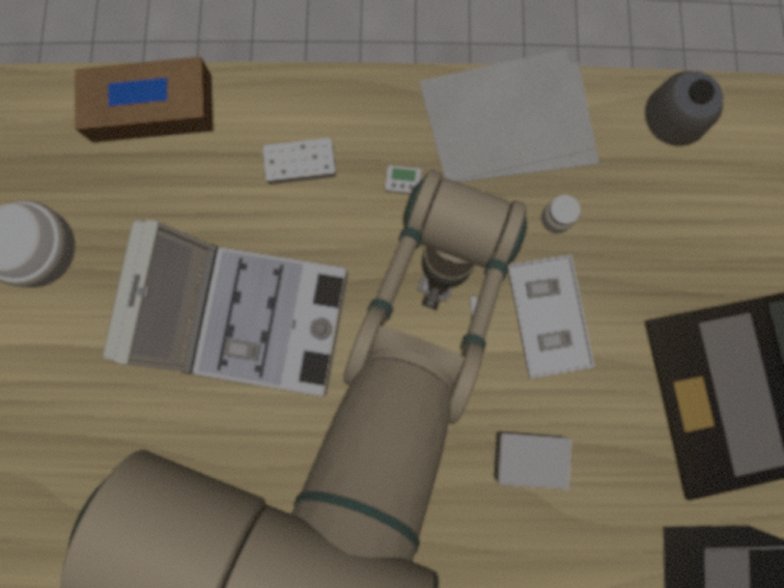

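From the top, the cassette in the outer bay sits against the rear rail (rear edge at x≈152, rail at ≈150) with about 8 mm free in front, so the 4 mm shift was unneeded. I check with depth whether it lies flat.

Run:
```python
from h import *
for n in('top','scene'):
    c=cam(n); W=cloud(c)
    p=lambda x,y:proj(c,[cyc(x,y,.068)])[0]
    for yy in(.052,.06,.068):
        r=[]
        for xx in(-.02,-.01,0,.01,.02,.028):
            u,v=np.round(p(xx,yy)).astype(int); r.append(round(1000*float(np.nanmedian(W[v-1:v+2,u-1:u+2,2])),1))
        print(n,yy,r)
    r=[round(1000*float(np.nanmedian(W[v-1:v+2,u-1:u+2,2])),1) for u,v in [np.round(p(x,0)).astype(int) for x in(-.02,0,.02)]]; print('bed',r)
```

```text
top 0.052 [67.3, 68.0, 68.2, 65.7, 68.3, 68.1]
top 0.06 [66.6, 68.4, 68.5, 68.4, 68.9, 67.4]
top 0.068 [67.7, 68.1, 67.8, 67.9, 67.8, 67.9]
bed [58.9, 61.4, 58.8]
scene 0.052 [68.5, 68.0, 68.3, 68.9, 68.2, 69.1]
scene 0.06 [68.8, 68.7, 68.3, 68.9, 68.4, 69.0]
scene 0.068 [68.1, 67.9, 68.9, 68.3, 68.7, 69.3]
bed [59.5, 60.6, 60.4]
```

Depth reads 68 mm at all the points but one, so it is flat and seated, about 4 mm rear of centre. That is within tolerance. Next is the second new cassette; I check under the jaws.

```bash
python3 -m inch '[[0,0.002,0.05,0,0,0,0.5],[0,0.002,0.075,0,0,0,0.5],[0,0.002,0.085,0,0,0,0.5],[0,0.002,0.085,0,0,0,0.5]]'
python3 - <<'E'
from h import *
d=cam('scene'); save(d,'n7.png',6,(190,150,310,260))
go([.555,-.129,.074],-21.5)
E
```

```text
time_s: 26.35
eef_pos: [0.5549, -0.1271, 0.1102]
eef_rot: [-2.591, -1.77, 0.011]
contact_force: [0.3, -0.3, -0.0]
width: 0.0424
row [-0.0014, -0.0002, 0.0375] [-0.22, 0.21, 0.16] n>=0.8 t 26.4 tcp [ 0.5559 -0.1277  0.1115] w 0.0428 j6 0.03
```

View pics/n7.png

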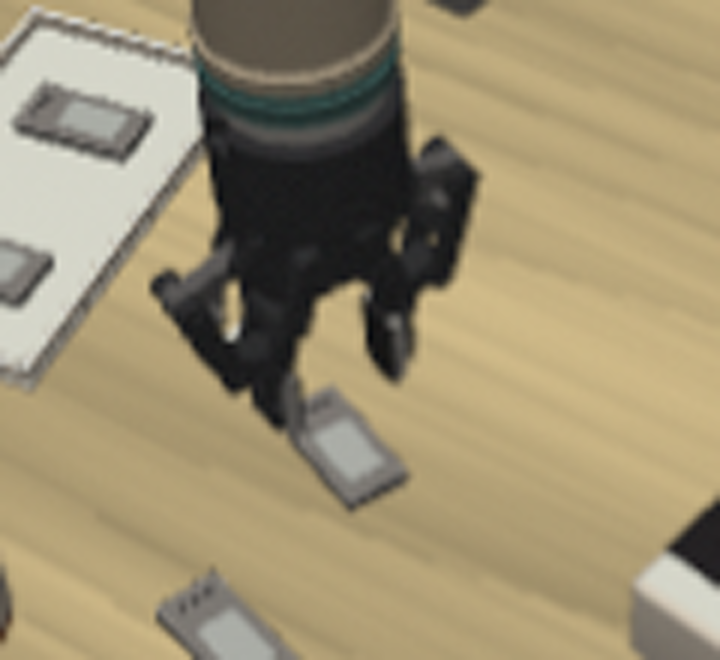

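The cassette is at (350,450), and the tips descend onto it from directly above. I descend, grip and lift.

```bash
python3 -m inch '[[-0.001,0,0.025,0,0,0,0.5],[-0.001,0,0.035,0,0,0,0.5],[-0.001,0,0.0375,0,0,0,0.5],[-0.001,0,0.0375,0,0,0,0.5],[-0.001,0,0.0375,0,0,0,0],[-0.001,0,0.0375,0,0,0,0],[-0.001,0,0.0375,0,0,0,0],[-0.001,0,0.0375,0,0,0,0],[-0.001,0,0,0,0,0,0],[-0.001,0,-0.05,0,0,0,0],[-0.001,0,-0.09,0,0,0,0],[-0.001,0,-0.09,0,0,0,0]]'
python3 - <<'E'
from h import *
go(cyc(.0015,0,.20),-8.6)
E
```

```text
time_s: 27.6
eef_pos: [0.5593, -0.1296, 0.208]
eef_rot: [2.586, 1.766, 0.004]
contact_force: [1.4, 1.1, -0.6]
width: 0.0274
row [0.2762, -0.1807, 0.0053] [0.53, 0.25, -12.74] n>=6.6 t 27.6 tcp [ 0.5593 -0.1296  0.208 ] w 0.0274 j6 0.03
```

```bash
python3 -m inch '[[0.276,-0.181,0.005,0.5,0.2,-12.7,0],[0.276,-0.181,0.005,0.5,0.2,-12.7,0],[0.276,-0.181,0.005,0.5,0.2,-12.7,0],[0.276,-0.181,0.005,0.5,0.2,-12.7,0],[0.276,-0.181,0.005,0.5,0.2,-12.7,0],[0.276,-0.181,0.005,0.5,0.2,-12.7,0],[0.276,-0.181,0.005,0.5,0.2,-12.7,0],[0.276,-0.181,0.005,0.5,0.2,-12.7,0],[0.276,-0.181,0.005,0.5,0.2,-12.7,0],[0.276,-0.181,0.05,0.5,0.2,-12.7,0],[0.276,-0.181,0.05,0.5,0.2,-12.7,0]]'
python3 - <<'E'
from h import *
go(cyc(.0015,0,.1365),-8.6)
d=cam('scene'); save(d,'n8.png',6,(310,180,440,275))
E
```

```text
time_s: 28.7
eef_pos: [0.4885, 0.1909, 0.1512]
eef_rot: [-2.382, -2.044, 0.016]
contact_force: [-0.9, 0.1, -1.6]
width: 0.0276
row [0.003, 0.0027, 0.0147] [-0.51, 0.32, -0.12] n>=0.3 t 28.7 tcp [0.4885 0.1909 0.1512] w 0.0276 j6 0.39
```

View pics/n8.png

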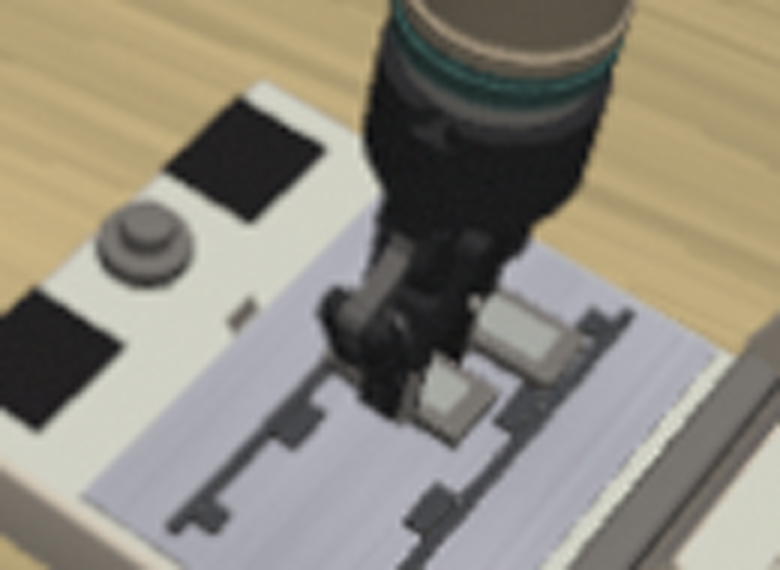

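```bash
python3 -m inch '[[0.003,0.0027,0.005,-0.4,0.3,0,0],[0.003,0.0027,0.01,-0.4,0.3,0,0],[0.003,0.0027,0.013,-0.4,0.3,0,0],[0.003,0.0027,0.016,-0.4,0.3,0,0],[0.003,0.0027,0.016,-0.4,0.3,0,0]]'
python3 - <<'E'
from h import *
go(cyc(.0015,0,.1365),-8.6)
d=cam('scene'); save(d,'n9.png',6,(310,180,440,275))
E
```

```text
time_s: 29.25
eef_pos: [0.4928, 0.1937, 0.1372]
eef_rot: [2.384, 2.046, 0.002]
contact_force: [-1.5, -0.5, 0.3]
width: 0.0278
row [-0.0005, -0.0012, 0.0007] [0.06, -0.06, -0.13] n>=0.0 t 29.2 tcp [0.4928 0.1937 0.1372] w 0.0278 j6 0.39
```

View pics/n9.png

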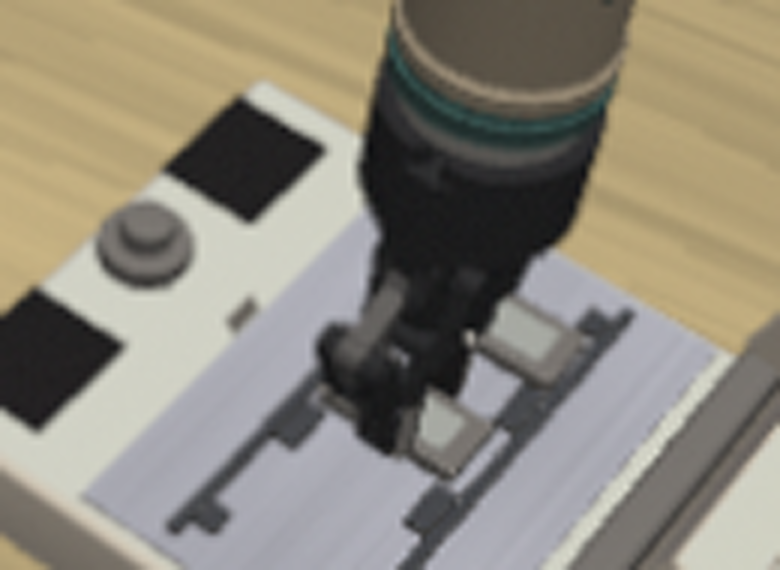

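The cassette is centred between the blocks: its end midpoint at (475,454) matches the gap midpoint at (480,455). I shift it 1 mm rearward, lower and release.

```bash
python3 -m inch '[[0.001,-0.001,0.001,0,0,0,0],[0.001,-0.001,0.002,0,0,0,0],[0.001,-0.001,0.002,0,0,0,0.45],[0.001,-0.001,0.002,0,0,0,0.45],[0.001,-0.001,0.002,0,0,0,0.45],[0.001,-0.001,-0.03,0,0,0,0.45],[0.001,-0.001,-0.07,0,0,0,0.45],[0.001,-0.001,-0.08,0,0,0,0.45]]'
python3 - <<'E'
from h import *
d=cam('scene'); save(d,'n10.png',6,(310,180,440,275));save(d,'n10c.png',4,(160,150,310,280))
go([.659,-.108,.19],-18)
E
```

```text
time_s: 30.1
eef_pos: [0.494, 0.1953, 0.2213]
eef_rot: [2.381, 2.044, 0.014]
contact_force: [0.4, 0.7, 1.2]
width: 0.0385
row [-0.2749, 0.209, 0.0319] [0.47, -0.28, 9.27] n>=6.9 t 30.1 tcp [0.4939 0.1953 0.2213] w 0.0386 j6 0.4
```

View pics/n10.png

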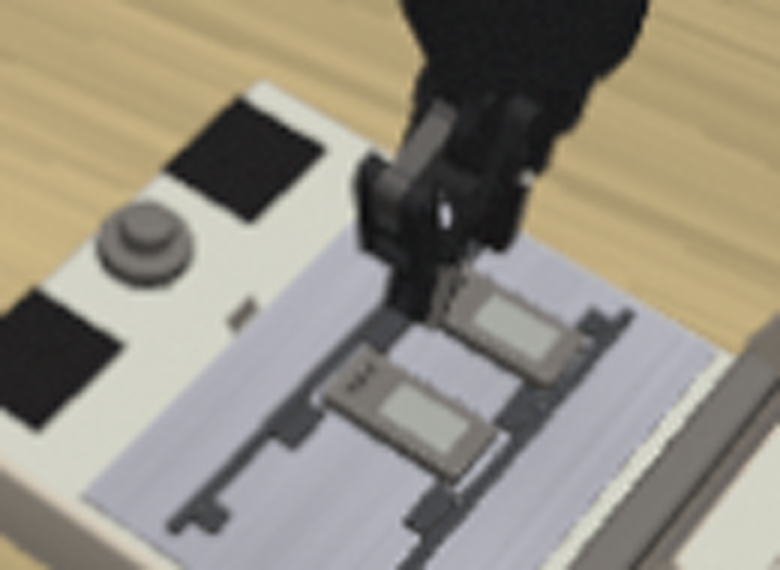

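View pics/n10c.png

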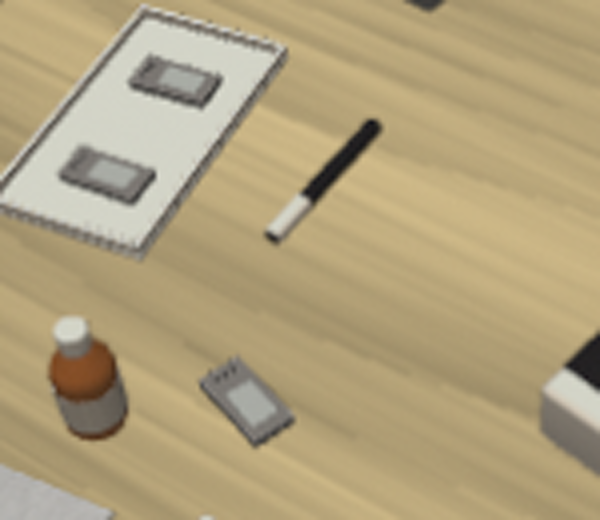

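The middle bay is well filled, at (410,415). The third new cassette has been knocked: it is now at scene px (222,250), was (228,257). I re-measure it from the top.

```bash
cat > new3.py <<'E'
from h import *
c=cam('top'); save(c,'n3_%d.png'%int(10*get_obs()['time_s']),1.4)
sat=cv2.cvtColor(c['color'],cv2.COLOR_RGB2HSV)[...,1]
x0,y0,x1,y1=270,120,365,275
big=cv2.resize(cv2.GaussianBlur(sat,(3,3),0)[y0:y1,x0:x1],None,fx=6,fy=6,interpolation=cv2.INTER_CUBIC)
cs,_=cv2.findContours((big<45).astype(np.uint8),cv2.RETR_EXTERNAL,cv2.CHAIN_APPROX_NONE)
for k in cs:
    if cv2.contourArea(k)<3000: continue
    uv=(k.reshape(-1,2)+.5)/6-.5+[x0,y0]
    P=ray(c,uv,.008)[:,:2]; r=cv2.minAreaRect((P*1000).astype(np.float32)); print(uv.mean(0).round(),np.round(r[0],1),np.round(r[1],1),round(r[2],1))
d=cam('scene'); print(ray(d,[[221.8,250.5]],.008))
E
python3 new3.py; ls pics|tail -3
```

```text
[312. 168.] [ 651.8 -133.3] [56.6 28.2] 73.5
[339. 124.] [ 769.7 -208. ] [ 29.2 130.1] 0.9
[288. 128.] [759.7 -69.9] [66.4 51.4] 84.9
[[ 0.65453176 -0.12604668  0.008     ]]
u9.png
u9s.png
u9t.png
```

Run:
```python
from h import *
c=cam('top'); W=cloud(c)
print('bottle top-ray cap',ray(c,[[343.5,139]],.085), np.nanmax(W[130:155,330:352,2]))
d=cam('scene'); print('scene base',ray(d,[[183.5,255]],0.0),'cap',ray(d,[[178,232]],.085))
m=W[125:160,325:355]; k=m[...,2]>.03; print(m[k].mean(0),k.sum())
go([.652,-.132,.19],-16.5)
```

```text
bottle top-ray cap [[ 0.7085196  -0.20599073  0.085     ]] 0.08935933309545718
scene base [[ 7.11230130e-01 -1.99836899e-01 -1.11022302e-16]] cap [[ 0.70762885 -0.19903712  0.085     ]]
[ 0.70153413 -0.20109695  0.06142425] 230
row [-0.2983, 0.2088, 0.0256] [-0.07, -0.0, 7.77] n>=7.3 t 30.4 tcp [0.4909 0.1946 0.2159] w 0.0382 j6 0.4
```

The bottle is at about (0.708, -0.202), 90 mm from the cassette, so the gripper body clears it by about 1 cm. I approach.

```bash
python3 -m inch '[[-0.298,0.209,0.015,0,0,7.8,0.48],[-0.298,0.209,0.015,0,0,7.8,0.48],[-0.298,0.209,0.015,0,0,7.8,0.48],[-0.298,0.209,0.015,0,0,7.8,0.48],[-0.298,0.209,0.015,0,0,7.8,0.48],[-0.298,0.209,0.015,0,0,7.8,0.48],[-0.298,0.209,0.015,0,0,7.8,0.48],[-0.298,0.209,0.015,0,0,7.8,0.48],[-0.298,0.209,0.06,0,0,7.8,0.48],[-0.298,0.209,0.095,0,0,7.8,0.48],[-0.298,0.209,0.095,0,0,7.8,0.48]]'
python3 - <<'E'
from h import *
go([.652,-.132,.074],-16.5)
d=cam('scene'); save(d,'n11.png',6,(160,170,280,280))
E
```

```text
time_s: 31.45
eef_pos: [0.6476, -0.1302, 0.1136]
eef_rot: [-2.507, -1.87, 0.015]
contact_force: [-0.6, 0.4, -1.5]
width: 0.0414
row [-0.0005, 0.0054, 0.0396] [-0.94, -0.02, -0.05] n>=0.8 t 31.4 tcp [ 0.6476 -0.1302  0.1136] w 0.0414 j6 -0.01
```

View pics/n11.png

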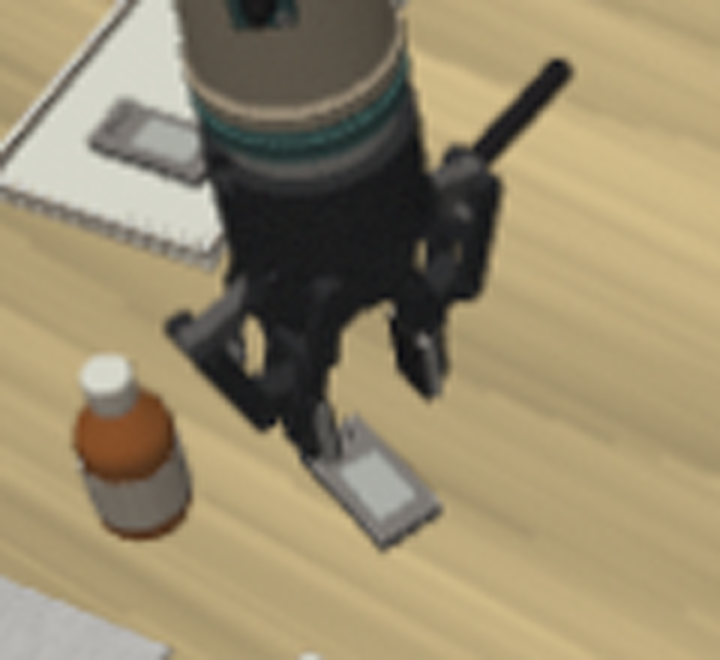

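The bottle is clear at (130,460) and the cassette is at (375,485). I apply the small correction, descend and grip.

```bash
python3 -m inch '[[0,0.0055,0.02,-0.9,0,0,0.48],[0,0.0055,0.034,-0.9,0,0,0.48],[0,0.0055,0.039,-0.9,0,0,0.48],[0,0.0055,0.04,-0.9,0,0,0.48],[0,0.0055,0.04,-0.9,0,0,0],[0,0.0055,0.04,-0.9,0,0,0],[0,0.0055,0.04,-0.9,0,0,0],[0,0.0055,0.04,-0.9,0,0,0],[0,0.0055,0,-0.9,0,0,0],[0,0.0055,-0.05,-0.9,0,0,0],[0,0.0055,-0.09,-0.9,0,0,0],[0,0.0055,-0.09,-0.9,0,0,0]]'
python3 - <<'E'
from h import *
go(cyc(.0015,-.06,.20),-8.6)
d=cam('scene'); save(d,'n12.png',6,(160,130,280,240))
E
```

```text
time_s: 32.7
eef_pos: [0.659, -0.1335, 0.214]
eef_rot: [2.505, 1.87, 0.018]
contact_force: [0.6, 0.4, 0.6]
width: 0.0267
row [0.274, -0.1944, 0.0103] [1.09, 0.07, -7.93] n>=6.7 t 32.7 tcp [ 0.659  -0.1335  0.214 ] w 0.0267 j6 -0.02
```

View pics/n12.png

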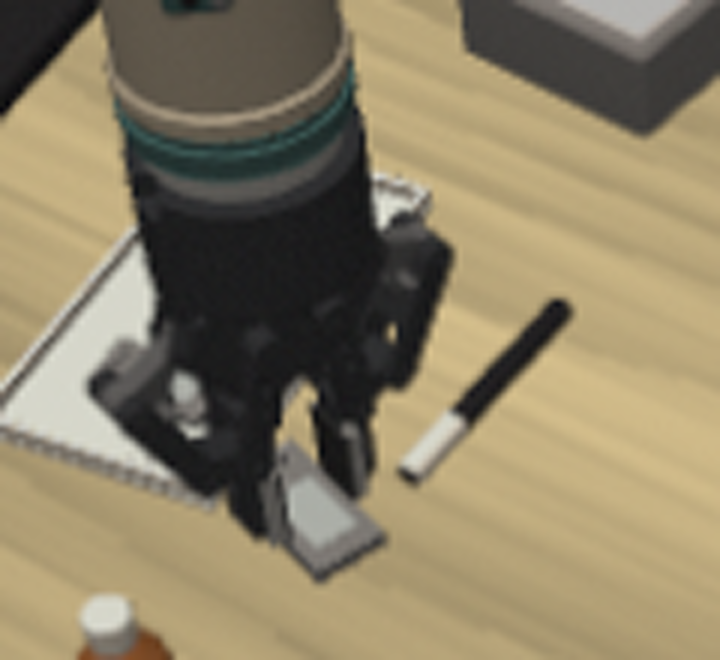

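Held at (330,530). I carry it to the last bay.

```bash
python3 -m inch '[[0.274,-0.194,0.005,1.1,0,-7.9,0],[0.274,-0.194,0.005,1.1,0,-7.9,0],[0.274,-0.194,0.005,1.1,0,-7.9,0],[0.274,-0.194,0.005,1.1,0,-7.9,0],[0.274,-0.194,0.005,1.1,0,-7.9,0],[0.274,-0.194,0.005,1.1,0,-7.9,0],[0.274,-0.194,0.005,1.1,0,-7.9,0],[0.274,-0.194,0.005,1.1,0,-7.9,0],[0.274,-0.194,0.005,1.1,0,-7.9,0],[0.274,-0.194,0.06,1.1,0,-7.9,0],[0.274,-0.194,0.06,1.1,0,-7.9,0]]'
python3 - <<'E'
from h import *
go(cyc(.0015,-.06,.1365),-8.6)
d=cam('scene'); save(d,'n13.png',6,(310,200,440,295))
E
```

```text
time_s: 33.85
eef_pos: [0.5472, 0.1825, 0.1433]
eef_rot: [-2.377, -2.04, 0.022]
contact_force: [-1.4, 0.3, -0.7]
width: 0.0268
row [0.0025, 0.0034, 0.0067] [-0.92, 0.27, -0.11] n>=0.2 t 33.9 tcp [0.5472 0.1825 0.1433] w 0.0268 j6 0.35
```

View pics/n13.png

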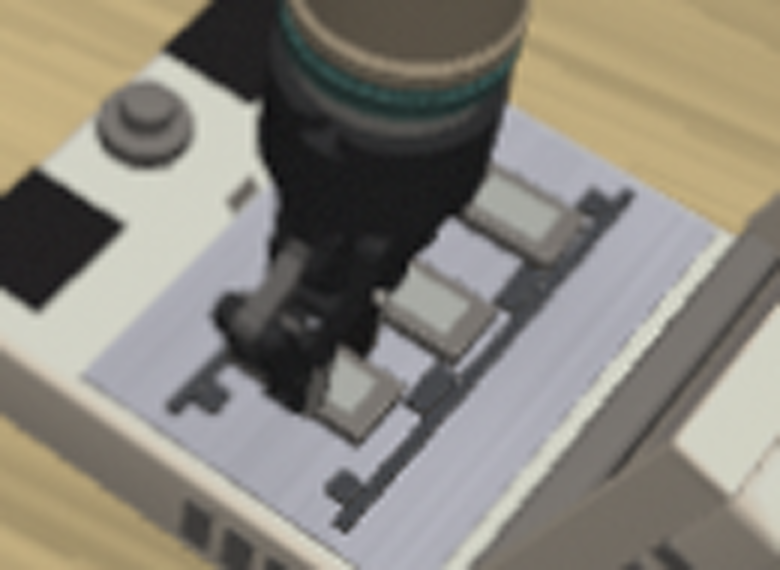

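The rear end is about 3 mm further from the rail than the middle cassette's, and the pending x correction covers that. I lower.

```bash
python3 -m inch '[[0.003,0.0034,0,-0.9,0.2,0,0],[0.003,0.0034,0.003,-0.9,0.2,0,0],[0.003,0.0034,0.006,-0.9,0.2,0,0],[0.003,0.0034,0.007,-0.9,0.2,0,0],[0.003,0.0034,0.007,-0.9,0.2,0,0]]'
python3 - <<'E'
from h import *
go(cyc(.0015,-.06,.1365),-8.6)
d=cam('scene'); save(d,'n14.png',6,(310,200,440,295))
E
```

```text
time_s: 34.4
eef_pos: [0.5521, 0.185, 0.1381]
eef_rot: [2.382, 2.045, 0.002]
contact_force: [0.3, -0.6, 1.4]
width: 0.0266
row [-0.0008, -0.0011, 0.0016] [0.15, 0.02, -0.12] n>=0.0 t 34.4 tcp [0.5521 0.185  0.1381] w 0.0266 j6 0.36
```

View pics/n14.png

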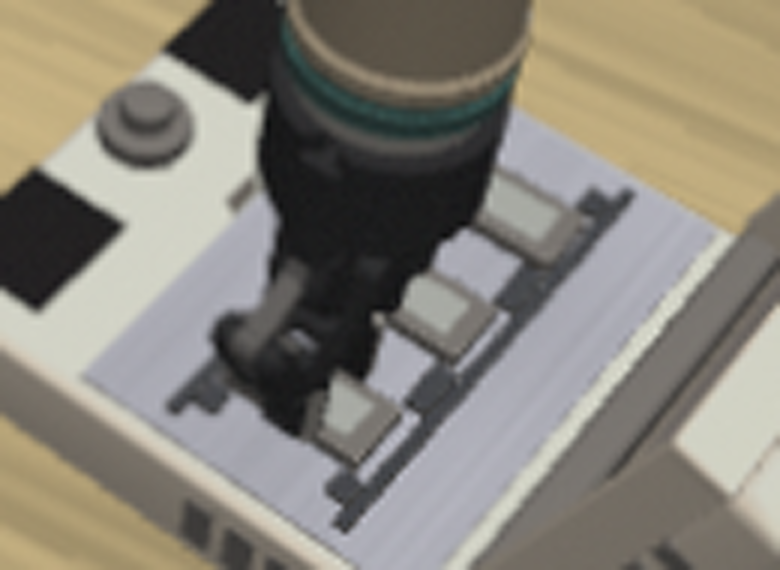

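There is slight contact and the rear gap is still about 2 mm more than the middle one's. I raise, shift 2 mm rearward, lower and release.

```bash
python3 -m inch '[[0,-0.001,-0.004,0,0,0,0],[0.0025,-0.001,-0.004,0,0,0,0],[0.0025,-0.001,-0.002,0,0,0,0],[0.0025,-0.001,0.002,0,0,0,0],[0.0025,-0.001,0.003,0,0,0,0],[0.0025,-0.001,0.003,0,0,0,0.44],[0.0025,-0.001,0.003,0,0,0,0.44],[0.0025,-0.001,0.003,0,0,0,0.44],[0.0025,-0.001,-0.03,0,0,0,0.44],[0.0025,-0.001,-0.07,0,0,0,0.44],[0.0025,-0.001,-0.1,0,0,0,0.44],[0.0025,-0.001,-0.1,0,0,0,0.44]]'
python3 - <<'E'
from h import *
go([.30,-.15,.30],-8.6)
d=cam('scene'); save(d,'n15.png',6,(310,200,440,295))
E
```

```text
time_s: 35.65
eef_pos: [0.5535, 0.1883, 0.2423]
eef_rot: [2.379, 2.042, 0.015]
contact_force: [0.1, -0.2, 0.3]
width: 0.0377
row [-0.3726, -0.1987, -0.0609] [0.63, -0.16, -0.11] n>=8.5 t 35.6 tcp [0.5535 0.1883 0.2423] w 0.0377 j6 0.36
```

View pics/n15.png

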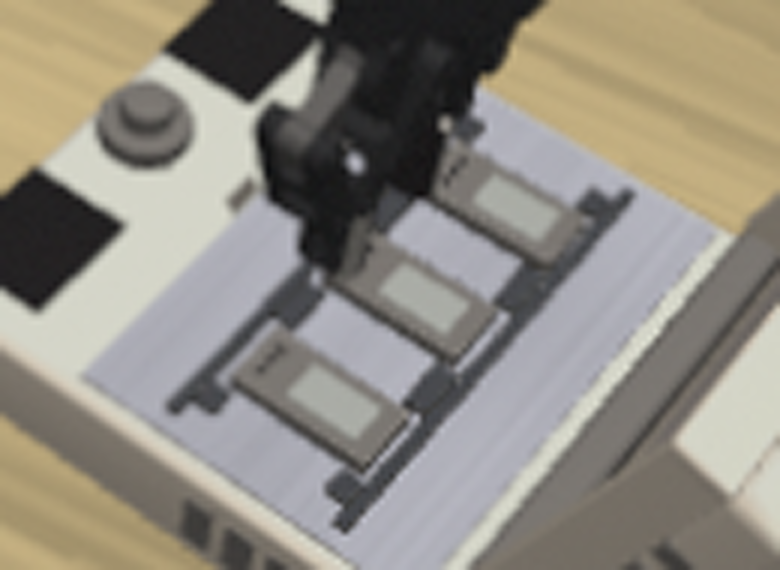

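All three lie in their bays. Before closing the lid, I check flatness by depth and compute the approach behind the lid.

Run:
```python
from h import *
c=cam('scene'); W=cloud(c)
for yy in(-.06,0,.06):
  for dy in(-.01,.01):
    r=[]
    for xx in(-.02,-.01,0,.01,.02,.026):
        u,v=np.round(proj(c,[cyc(xx+.003,yy+dy,.068)])[0]).astype(int); r.append(round(1000*float(np.nanmedian(W[v-1:v+2,u-1:u+2,2])),1))
    print(yy,dy,r)
go(cyc(.06,0,.36),-8.6)
```

```text
-0.06 -0.01 [68.8, 68.7, 68.7, 68.2, 68.5, 68.0]
-0.06 0.01 [68.7, 68.5, 67.2, 67.6, 67.5, 68.4]
0 -0.01 [68.7, 67.8, 68.6, 68.7, 67.7, 68.3]
0 0.01 [68.5, 67.9, 68.8, 68.6, 67.9, 68.5]
0.06 -0.01 [122.4, 67.9, 68.7, 69.2, 67.7, 68.3]
0.06 0.01 [68.4, 69.5, 68.6, 68.2, 70.9, 68.7]
row [0.055, -0.0596, -0.1221] [0.18, 0.01, -0.11] n>=2.9 t 35.8 tcp [0.5512 0.1878 0.2381] w 0.0376 j6 0.36
```

All flat at 68 mm; the 122 mm reading is the gripper in the way. I go up and over the lid with the fingers shut, to behind it.

```bash
python3 -m inch '[[0,0,-0.05,0,0,0,0],[0,0,-0.1,0,0,0,0],[0.03,-0.03,-0.122,0,0,0,0],[0.055,-0.06,-0.122,0,0,0,0],[0.1,-0.06,-0.122,0,0,0,0],[0.15,-0.06,-0.122,0,0,0,0],[0.2,-0.06,-0.122,0,0,0,0],[0.22,-0.06,-0.122,0,0,0,0],[0.22,-0.06,-0.122,0,0,0,0],[0.22,-0.06,-0.122,0,0,0,0]]'
python3 - <<'E'
from h import *
go(cyc(.225,0,.26),-8.6)
d=cam('scene'); save(d,'l1.png',1.4)
E
```

```text
time_s: 36.75
eef_pos: [0.5244, 0.4141, 0.3573]
eef_rot: [2.381, 2.045, -0.005]
contact_force: [-0.9, -0.3, 0.2]
width: -0.0004
row [0.0007, 0.0005, 0.0973] [-0.0, 0.23, -0.07] n>=1.9 t 36.8 tcp [0.5244 0.4141 0.3573] w -0.0004 j6 0.72
```

View pics/l1.png

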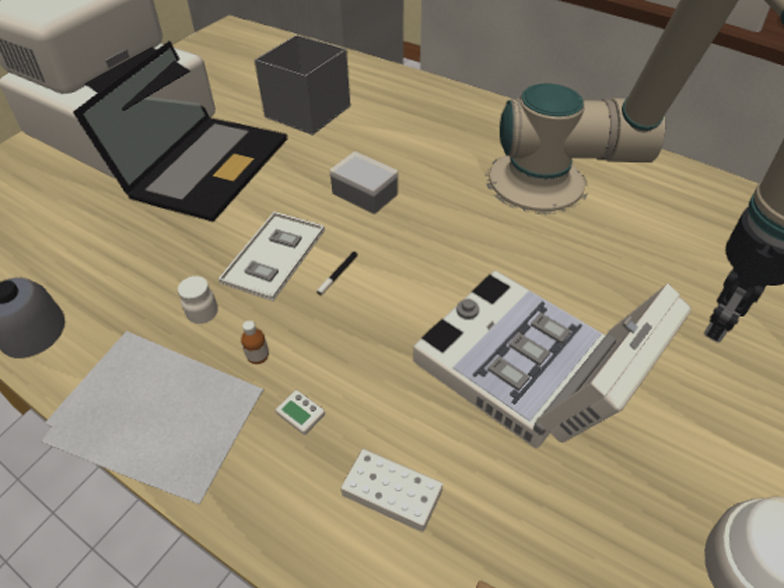

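The view is clear: the gripper is behind the lid at (720,320), the three bays are full at (510,372), (530,348) and (552,325), and the tray is fine. I descend behind the lid's upper edge.

```bash
python3 -m inch '[[0,0,0.05,0,0,0,0],[0,0,0.09,0,0,0,0],[0,0,0.099,0,0,0,0],[0,0,0.099,0,0,0,0],[-0.01,0,0.099,0,0,0,0],[-0.02,0,0.099,0,0,0,0],[-0.03,0,0.099,0,0,0,0],[-0.04,0,0.099,0,0,0,0],[-0.05,0,0.099,0,0,0,0],[-0.05,0,0.099,0,0,0,0]]'
python3 - <<'E'
from h import *
d=cam('scene'); save(d,'l2.png',3,(330,120,560,320))
o=get_obs(); p=o['eef_pos']; q=p[:2]-CX; print('cyc',q@[np.cos(CY),np.sin(CY)],q@[-np.sin(CY),np.cos(CY)],p[2],o['contact_force'])
E
```

```text
time_s: 37.8
eef_pos: [0.5171, 0.3624, 0.2602]
eef_rot: [2.382, 2.042, -0.002]
contact_force: [1.4, 1.8, 2.0]
width: -0.0001
cyc 0.17310591250051635 3.205818204860336e-05 0.2599046892938201 [1.35511015 2.94246722 2.01801499]
```

View pics/l2.png

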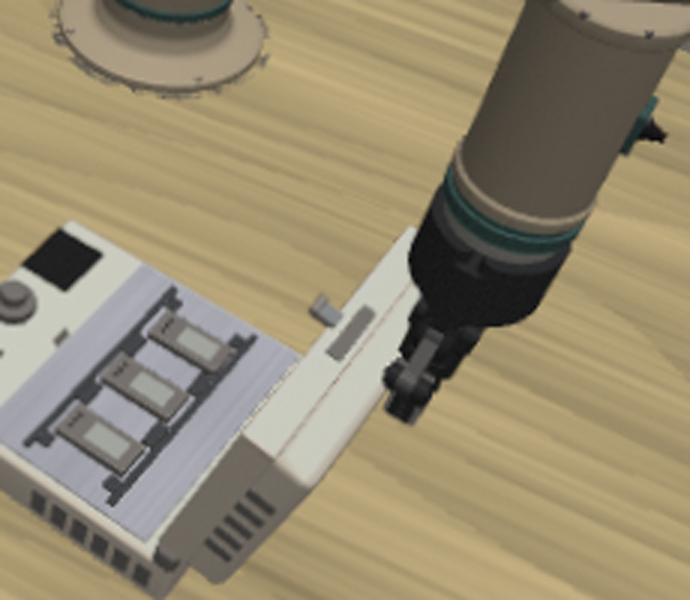

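The lid is being pushed forward from contact at (400,400). I follow the arc round the hinge.

```bash
python3 -m inch '[[-0.015,0,0,0,0,0,0],[-0.03,0,-0.002,0,0,0,0],[-0.046,0,-0.006,0,0,0,0],[-0.062,0,-0.01,0,0,0,0],[-0.08,0,-0.012,0,0,0,0],[-0.098,0,-0.012,0,0,0,0],[-0.116,0,-0.01,0,0,0,0],[-0.134,0,-0.005,0,0,0,0],[-0.134,0,-0.005,0,0,0,0]]'
python3 - <<'E'
from h import *
d=cam('scene'); save(d,'l3.png',3,(290,120,520,320))
o=get_obs(); p=o['eef_pos']; q=p[:2]-CX; print('cyc',q@[np.cos(CY),np.sin(CY)],q@[-np.sin(CY),np.cos(CY)],p[2],o['contact_force'])
E
```

```text
time_s: 38.75
eef_pos: [0.4955, 0.2274, 0.2643]
eef_rot: [2.384, 2.04, -0.009]
contact_force: [-0.2, 1.2, 2.5]
width: -0.0001
cyc 0.03705207207782386 0.0009450679236721483 0.26478699066619177 [-1.3078713   1.30185822  2.27536447]
```

View pics/l3.png

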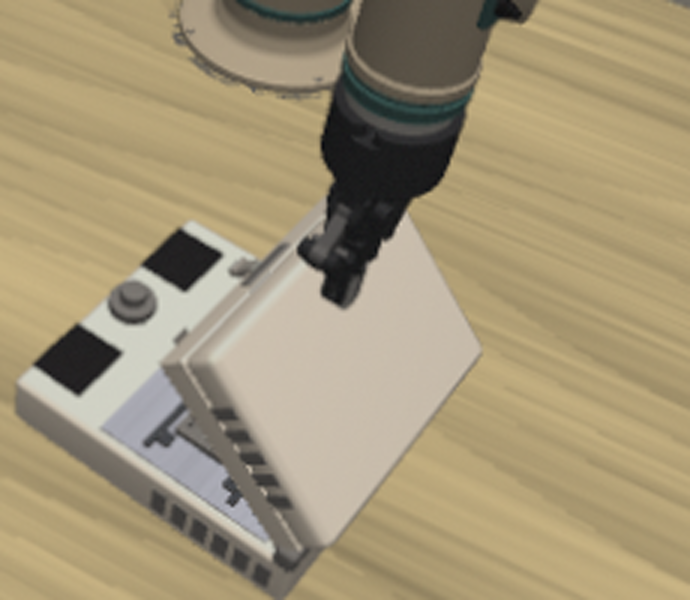

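The lid is about half down. I continue the arc to near shut.

```bash
python3 -m inch '[[-0.012,0,0.006,0,0,0,0],[-0.023,0,0.012,0,0,0,0],[-0.032,0,0.0175,0,0,0,0],[-0.043,0,0.026,0,0,0,0],[-0.052,0,0.035,0,0,0,0],[-0.06,0,0.0445,0,0,0,0],[-0.068,0,0.054,0,0,0,0],[-0.075,0,0.063,0,0,0,0],[-0.08,0,0.07,0,0,0,0],[-0.083,0,0.075,0,0,0,0],[-0.084,0,0.078,0,0,0,0],[-0.084,0,0.08,0,0,0,0]]'
python3 - <<'E'
from h import *
d=cam('scene'); save(d,'l4.png',3,(270,120,500,320))
o=get_obs(); p=o['eef_pos']; q=p[:2]-CX; print('cyc',q@[np.cos(CY),np.sin(CY)],q@[-np.sin(CY),np.cos(CY)],p[2],o['contact_force'])
E
```

```text
time_s: 40.0
eef_pos: [0.4828, 0.1449, 0.1849]
eef_rot: [2.384, 2.041, -0.006]
contact_force: [0.4, 0.3, -0.8]
width: 0.0
cyc -0.0479985458624379 0.0017206837282144026 0.18440126390419803 [-0.5074523   0.15378337 -0.34560118]
```

View pics/l4.png

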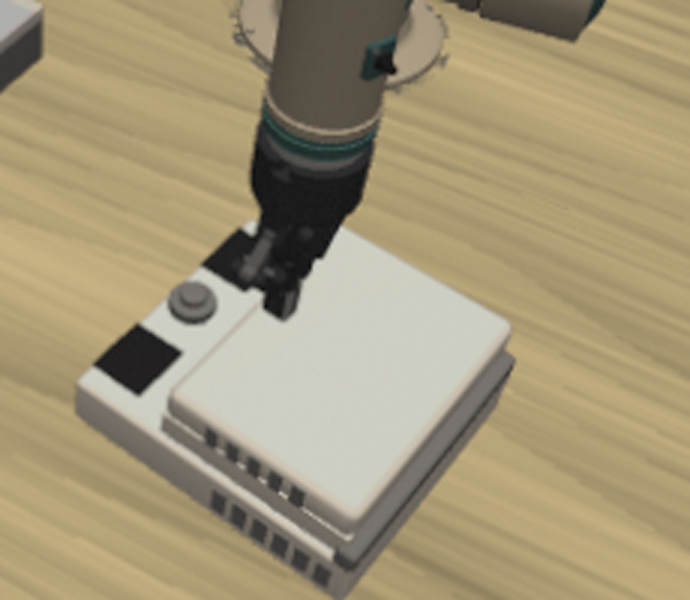

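The lid looks shut and the force has gone to about zero, so it has probably latched. I press another 3–4 mm to be sure, then retreat and check.

```bash
python3 -m inch '[[0,0,0.002,0,0,0,0],[0,0,0.003,0,0,0,0],[0,0,0.004,0,0,0,0],[0,0,0.004,0,0,0,0]]'
python3 -m inch '[[0,0,-0.03,0,0,0,0],[0,0,-0.08,0,0,0,0],[0,0,-0.13,0,0,0,0],[-0.05,0,-0.15,0,0,0,0],[-0.1,-0.05,-0.15,0,0,0,0],[-0.15,-0.1,-0.15,0,0,0,0],[-0.2,-0.15,-0.15,0,0,0,0],[-0.25,-0.2,-0.15,0,0,0,0],[-0.3,-0.2,-0.15,0,0,0,0],[-0.35,-0.2,-0.15,0,0,0,0],[-0.35,-0.2,-0.15,0,0,0,0],[-0.35,-0.2,-0.15,0,0,0,0],[-0.35,-0.2,-0.15,0,0,0,0]]'
python3 - <<'E'
from h import *
d=cam('scene'); save(d,'f.png',1.4)
c=cam('top'); save(c,'ft.png',1.4); W=cloud(c)
print(get_obs()['eef_pos'])
for x in(-.06,-.03,0,.03,.06):
    print(x,[round(1000*float(np.nanmedian(W[v-2:v+3,u-2:u+3,2])),1) for u,v in [np.round(proj(c,[cyc(x,y,.112)])[0]).astype(int) for y in(-.08,0,.08)]])
E
```

```text
time_s: 40.45
eef_pos: [0.4824, 0.1443, 0.1827]
eef_rot: [2.383, 2.041, -0.008]
contact_force: [-4.5, -1.1, 18.6]
width: -0.0004
time_s: 41.75
eef_pos: [0.2296, -0.1721, 0.3349]
eef_rot: [2.39, 2.033, -0.012]
contact_force: [1.0, 0.3, -0.2]
width: -0.0003
[ 0.23072234 -0.16962959  0.33476329]
-0.06 [110.9, 111.0, 111.8]
-0.03 [110.5, 111.7, 112.1]
0 [112.1, 111.8, 111.3]
0.03 [111.2, 111.6, 112.0]
0.06 [111.8, 111.5, 111.5]
```

View pics/f.png

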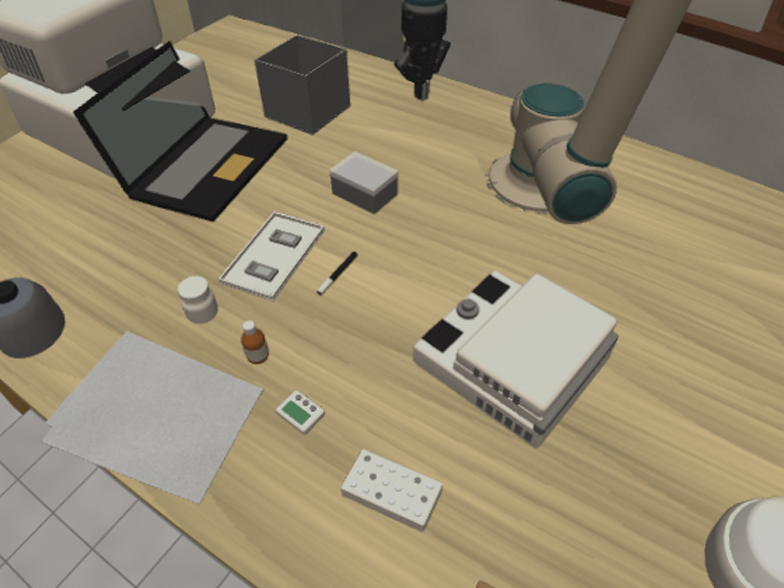

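View pics/ft.png

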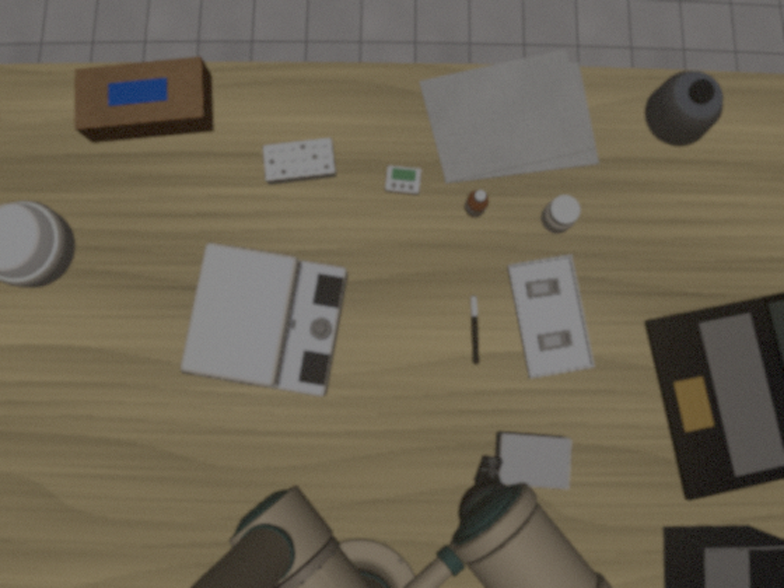

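The lid stays shut with the robot away; its top face reads a level 111–112 mm at (565,345). The two used cassettes lie in the tray at (285,238) and (261,270), the bystanders are in place, and the robot touches nothing. I hand in.

```bash
python3 -c "
from bench import sign_off,get_obs
print(get_obs()['dq'].round(3)); print(sign_off())"
```

```text
[ 0.046 -0.002  0.003  0.008  0.004 -0.003]
the job is handed in; nothing more can be done
None
```

The job is done and handed in at about 42 s on the robot's clock; no verdict was reported.

- **Lid and finished cassettes:** I pressed the release button and the lid sprang open; I judged this from the camera pictures, as the lid joint cannot be read. There were two finished cassettes, lying crosswise on the bed. Both now lie flat on the tray floor, window up and apart.
- **New cassettes:** All three are loaded, one to a bay. The depth readings put their tops at about 68 mm, which means flat on the bed.
- **Lid shut:** I pushed it round the hinge and down. It stayed shut after the arm left, its top face reading a level 111–112 mm as it should when shut.
- **Bystanders:** They look unmoved in the final pictures.

What went wrong or disagreed:
- **Missed grasp:** My first try at the second finished cassette closed just above it; the retry 4 mm lower held.
- **Knocked cassette:** The third new one had been shifted about 25 mm, so I measured it again before picking it up.
- **Off-centre cassette:** The scene and top cameras differ by 3–4 mm at the cycler. Because of that I set the first new cassette about 4 mm rear of its bay centre, against the rear rail, flat and within the 10 mm allowed.
- **Final press:** The check press on the lid reached about 19 N, within the 40 N limit.

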